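# Scoop wire connectors from the trough into the bin

## Task

Draw the hand scoop out of its caddy, lay it flat on the worktop with its open side up and let go, then take it again across its handle. With the scoop, and without touching the connectors with the gripper, carry at least four of the six wire connectors from the trough into the rectangular bin; the others stay in the trough, none may be left outside. Finally lay the scoop flat on the worktop, open side up, let go of it, and leave the other things on the worktop where they are.

Things in the scene. Friction and masses are not known exactly. Their poses are not given: they have to be found in the camera images.
- scoop: Loose hand scoop, 0.16 kg: slick aluminium pan 80 long x 64 wide (mm), floor 2 thick, back wall 32 high, sides 28 falling to 10 at the nose. Origin: middle of the pan's underside; x to the open nose, y across, z out of the open side. Starts nose down in the caddy: its x down, its z along the caddy's x, leaning by up to 10 degrees. Laid on its underside it stays so, handle in the air.
- scoop_handle (a point): Middle of the scoop's black handle bar, at scoop x = -106, y = 0, z = 72 mm; axes as the scoop's. The bar is straight, parallel to x, 16 wide (y) x 18 high (z), from x = -152 to -60; a thin neck joins it to the pan's back.
- scoop_lip (a point): Middle of the scoop's front lip, at its underside (scoop x = +40, y = 0, z = 0 mm).
- caddy: Fixed grey open box, outside 46 (x) x 80 (y) x 68 high, walls 4 mm, on a foot plate 110 x 104 x 6. Origin: underside, middle of the box; z up; its +x points roughly to world -y. The scoop stands in it, the pan's open side to the caddy's +x, the handle upright above it and some 60 mm out to +x; raise the scoop 70 mm straight up to free it.
- trough: Fixed slick grey trough, outside 268 x 86 mm, walls 36 high, 60 round the +x end (x > 65). Origin: middle of its underside; x along it, z up. Inner floor 6 mm above the worktop, x -102 to +102, 76 wide; ends slope outwards at 50 degrees from the floor up to z = 36. Connectors lie at x = -8 to +98, the floor from x = -102 to about -8 is empty. Its +x points roughly to world -y.
- connector0: One of six alike loose white plastic twist-on wire connectors, 12 g, lying in the trough: a ribbed barrel with domed ends, 20 mm across and 26 long. Origin: its centre; x along the axis.
- connector1: One of six alike loose white plastic twist-on wire connectors, 12 g, lying in the trough: a ribbed barrel with domed ends, 20 mm across and 26 long. Origin: its centre; x along the axis.
- connector2: One of six alike loose white plastic twist-on wire connectors, 12 g, lying in the trough: a ribbed barrel with domed ends, 20 mm across and 26 long. Origin: its centre; x along the axis.
- connector3: One of six alike loose white plastic twist-on wire connectors, 12 g, lying in the trough: a ribbed barrel with domed ends, 20 mm across and 26 long. Origin: its centre; x along the axis.
- connector4: One of six alike loose white plastic twist-on wire connectors, 12 g, lying in the trough: a ribbed barrel with domed ends, 20 mm across and 26 long. Origin: its centre; x along the axis.
- connector5: One of six alike loose white plastic twist-on wire connectors, 12 g, lying in the trough: a ribbed barrel with domed ends, 20 mm across and 26 long. Origin: its centre; x along the axis.
- bin: Fixed grey open bin, outside 110 (x) x 140 (y) x 45 high, walls 4 mm. Origin: middle of its underside; z up, x roughly away from the robot. The strip of worktop in front of it is clear for laying the scoop down: x = 0.37 to 0.44 m, y = 0.04 to 0.30 m; the worktop's front edge is at x = 0.36 m.
- tape_measure: Bystander: tape measure. Leave it alone.
- battery_pack: Bystander: battery pack. Leave it alone.
- screwdriver: Bystander: screwdriver. Leave it alone.
- cover_plate_small: Bystander: small wall plate. Leave it alone.

How it is judged:
By the outcome, as a careful person would: the job done as asked, in the order asked, and still so for the second after the job is handed in, with the robot touching nothing.
It also fails if it takes over 72 s, if anything falls off the work surface, if the arm or the gripper's body presses on something with over 40 N, if the wrist force passes 120 N, or if a joint passes its speed limit or range.

## Robot

A 6-joint arm with a two-finger parallel gripper is mounted at the origin on a cart in front of the work surface, level with it; the furniture and walls round the work are solid. World frame = base frame: x ahead of the robot, y to its left, z up, the work surface at z = 0. Lengths are in m, angles in rad, forces in N, time in s.
With the tool pointing down it reaches from about 0.275 to 1 m from the base axis. Payload 8.4 kg.
Tool frame: the origin (TCP) lies where the fingers leave the gripper's body, on its centre line; the fingertips stand 73 mm ahead of it and the grasp point (between the pads) lies 54 mm ahead of it (robot.tcp_to_tips is the distance from the TCP to the fingertips, in m); z points along the fingers, y is the line along which they close (so a half turn about z gives the same grasp; the last joint's range is limited). The gripper opens to 85 mm and grips with 20 to 120 N. Pads are 22 mm wide; open, the fingers measure 114 mm over their backs; the gripper's body (76 mm by 85 mm) begins 54 mm behind the grasp point. The pads swing forward as they close: fully open they stand 13 mm farther back than shut.
Start: joints at [1.143, 0.353, 1.633, -0, 1.155, -0.002], TCP at [0.258, 0.569, 0.304] pointing down, gripper open.
Joint ranges: [-2.63, 2.63], [-0.92, 2.1], [0.06, 2.66], [-1.3, 4.44], [0, 2.69], [-3.02, 3.02]. Speed limits (rad/s): [2.22, 2.22, 2.79, 3.14, 3.14, 3.14].

## Interface

Orientations are given as a rotation vector (axis times angle).
In Python, from plant import robot gives the robot as it stands.
- The arm moves only by the tool move_arm, never from a script. Its argument "rows" is text: rows parted by semicolons, each of 4 numbers parted by spaces: the shift along the tool's x, y, z in m, then the turn about the tool's z in rad. In form: dx dy dz spin; .... A call has 1 to 10 rows; each row is the pose to reach, as a shift and turn from the pose commanded when the call began, along the tool's axes at that moment; what a row does not reach only later rows make up. A row lasts 1/10 s, in which the tool goes at most 50 mm and 8.59 degrees, less where a joint would pass 70% of its speed; a pose out of reach is approached as far as the arm can. A call with a gripper value outside its range is refused whole. "grip" is the opening, from -1 (shut) to 1 (fully open), set as the call begins (left out, the last holds). The fingers move at their own pace and stop on an object; "newtons" is the grip in N (left out, the last holds). Time passes only in rows, so rows that repeat a pose let the fingers close. It gives the time, the measured TCP pose, the force, the opening and the grip force at its end, in the units of the state.
- robot.observe(): the state, without advancing time (a new reading comes with each control period).
- robot.snapshot(name): name is "scene" or "top"; returns a dict with "frame" (384x512x3 uint8, blue, green, red), "intrinsics" (3x3 intrinsics, pixels), "k1" (the pictures are not rectified: a ray, as slopes to the right and down, at radius r is drawn at 1 + k1 r^2 times it, then the intrinsics apply), "R" (3x3) and "t" (3): a world point X has camera coordinates R X + t. Camera axes: x right, y down, z forward; pixel columns grow to the right and rows downward; lengths in m; the calibration is good to about 2 mm. A picture is of the moment at which its call begins. There is no depth.
- robot.finish_job(): hands the job in; it is judged then, once.
The state is a dict: "t": time; "qpos": joint angles; "joint_velocities": joint speeds; "effort": joint torques, N m; "ee_pos": TCP position; "eef_rot": TCP orientation; "ft_force": force on the tool from outside, world axes, zero at the start; "ft_torque": the same for the moment, N m; "width": finger opening in m; "grasp_force": force on a finger pad.
Only numpy, scipy, OpenCV 4.12 (cv2) and the standard library are available. Lean on these libraries where they do the work, as an engineer would, in place of code of your own. Each camera call takes 0.05 s, during which the arm holds its last target. There are 200 camera calls.

## Working session

There is one attempt and no reset: what is moved stays moved. The work goes in short steps, Python scripts to look and compute and a tool call to move; the robot and the scene stay as the last step left them, time stands still between calls to the robot, and variables do not carry over. Pictures are saved under pics/ and viewed, at most 10 in all, crops included, and the job is handed in when it is done.

Besides the shell and the picture viewer there is one more tool, called after "Emit:" as name(argument=value, ...), one argument or row to a line, values as JSON. move_arm: Moves the arm, as the interface text tells. Its arguments: {"type":"object","properties":{"rows":{"type":"string"},"grip":{"type":"number"},"newtons":{"type":"number"}},"required":["rows"]}

```bash
ls; mkdir -p pics
cat > h.py <<'E'
import numpy as np,cv2
from scipy.spatial.transform import Rotation as Rn
from scipy.optimize import least_squares
from plant import robot
def snap(n,name):
    s=robot.snapshot(n);cv2.imwrite(f'pics/{name}.png',s['frame'])
    np.savez(f'pics/{name}.npz',**{k:s[k] for k in('intrinsics','k1','R','t')});return s
def cal(name): return dict(np.load(f'pics/{name}.npz'))
def proj(c,X):
    p=np.atleast_2d(X)@c['R'].T+c['t'];u=p[:,:2]/p[:,2:];r=(u**2).sum(1,keepdims=True)
    u=u*(1+c['k1']*r);K=c['intrinsics'];return u*[K[0,0],K[1,1]]+[K[0,2],K[1,2]]
def ray(c,px):
    K=c['intrinsics'];d=(np.array(px,float)-[K[0,2],K[1,2]])/[K[0,0],K[1,1]];u=d.copy()
    for _ in range(20):u=d/(1+c['k1']*(u@u))
    R=c['R'];v=R.T@[u[0],u[1],1];return -R.T@c['t'],v
def onz(c,px,z):
    o,v=ray(c,px);return o+v*(z-o[2])/v[2]
def tri(obs):
    A=np.zeros((3,3));b=np.zeros(3)
    for c,p in obs:
        o,v=ray(c,p);v/=np.linalg.norm(v);P=np.eye(3)-np.outer(v,v);A+=P;b+=P@o
    return np.linalg.solve(A,b)
def st():
    s=robot.observe();R=Rn.from_rotvec(s['eef_rot']).as_matrix();return s,np.array(s['ee_pos']),R
E
python3 - <<'E'
from h import *
np.set_printoptions(precision=3,suppress=True)
a=snap('scene','s0');b=snap('top','t0')
for n,s in(('s',a),('t',b)):print(n,s['intrinsics'].tolist(),s['k1'],(-s['R'].T@s['t']),s['R'])
im=np.hstack([a['frame'],b['frame']]);
cv2.imwrite('pics/s0x.png',cv2.resize(a['frame'],(800,600),interpolation=cv2.INTER_CUBIC))
cv2.imwrite('pics/t0x.png',cv2.resize(b['frame'],(800,600),interpolation=cv2.INTER_CUBIC))
s,p,R=st();print(s['t'],p,R)
E
```

```text
pics
s [[362.2130171639356, 0.0, 256.3499143852133], [0.0, 362.2130171639356, 184.648398333224], [0.0, 0.0, 1.0]] -0.016249435599731916 [-0.053 -0.324  0.797] [[ 0.546 -0.838 -0.007]
 [-0.578 -0.371 -0.727]
 [ 0.606  0.401 -0.687]]
t [[446.99036722795745, 0.0, 253.47373398144543], [0.0, 446.99036722795745, 181.60686272959182], [0.0, 0.0, 1.0]] -0.02499558715393977 [0.357 0.061 1.356] [[ 0.001 -1.     0.004]
 [-0.991 -0.002 -0.133]
 [ 0.133 -0.004 -0.991]]
0.1 [0.258 0.569 0.303] [[-0.911  0.413 -0.001]
 [ 0.413  0.911 -0.001]
 [ 0.    -0.001 -1.   ]]
```

View pics/s0x.png

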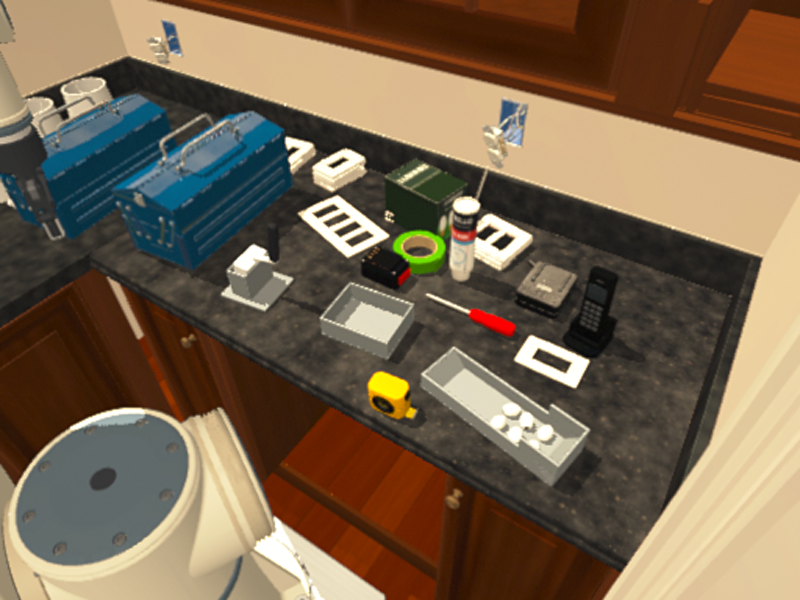

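View pics/t0x.png

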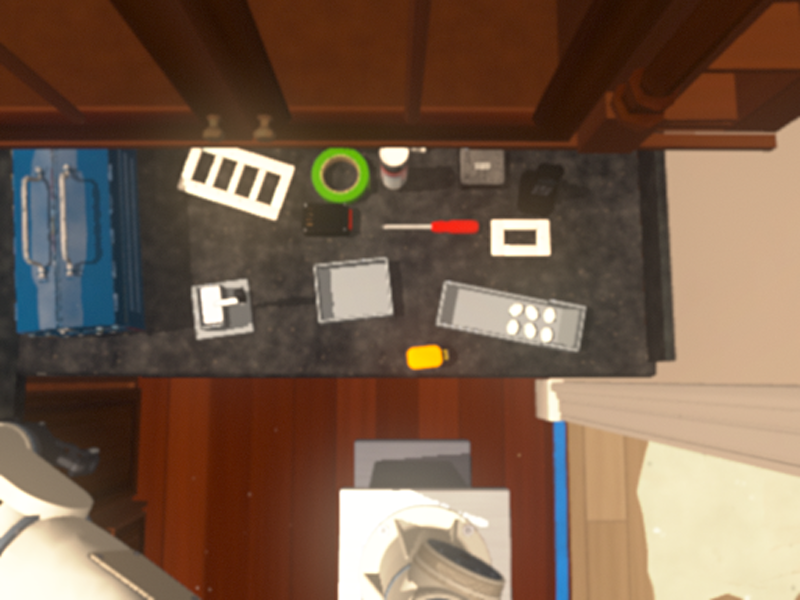

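The overview shows the caddy with scoop at about (255,270) in scene and (220,305) in top. The bin is at (368,320) and (353,290), and the trough with six connectors is at (505,415) and (512,315). I'll take enlarged crops to get coordinates.

Run:
```python
import cv2,numpy as np
t=cv2.imread('pics/t0.png');s=cv2.imread('pics/s0.png')
f=lambda im,x,y,w,h,k:cv2.resize(im[y:y+h,x:x+w],None,fx=k,fy=k,interpolation=cv2.INTER_CUBIC)
# top: left half caddy+bin, then trough
a=f(t,115,155,140,70,5.7)[:399];b=f(t,270,172,112,60,5.7)
cv2.imwrite('pics/c1.png',cv2.resize(np.vstack([f(t,115,158,140,60,5),f(t,265,172,140,60,5)]),(700,600)))
cv2.imwrite('pics/c2.png',np.hstack([f(s,135,135,133,100,6)]))
cv2.imwrite('pics/c3.png',np.hstack([f(s,262,215,133,100,6)]))
```

```text
(no output)
```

View pics/c1.png

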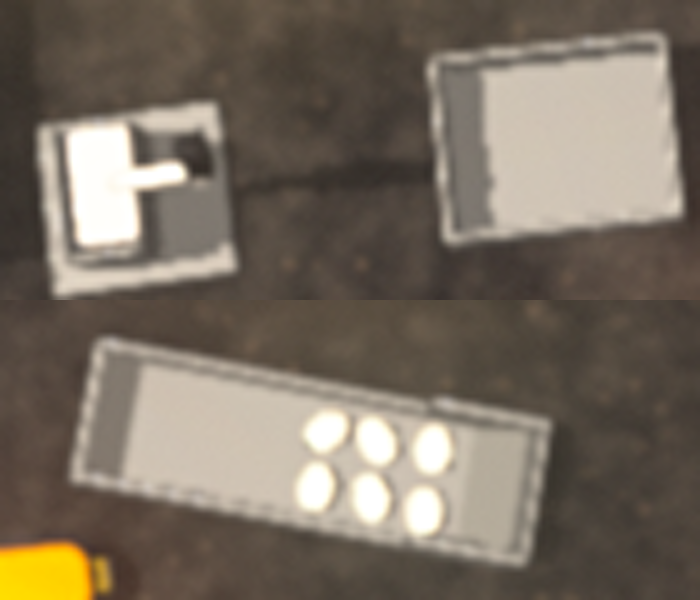

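View pics/c2.png

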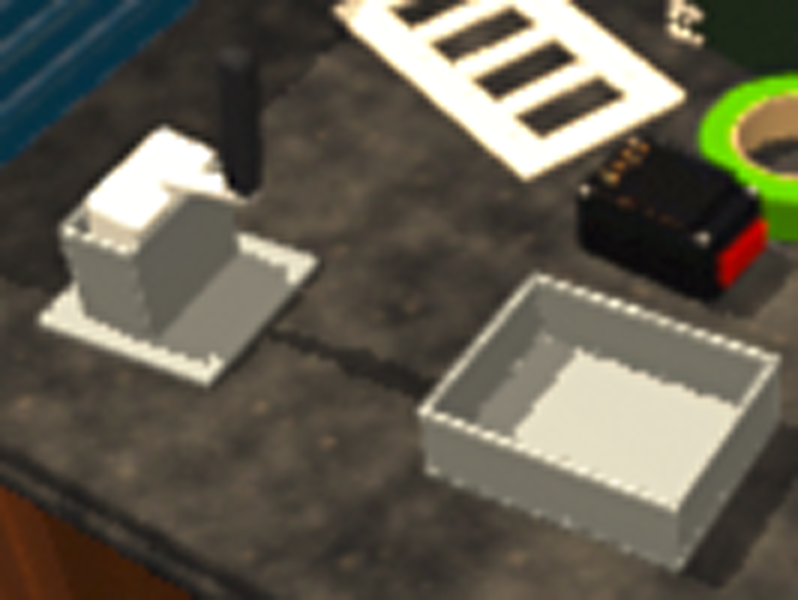

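View pics/c3.png

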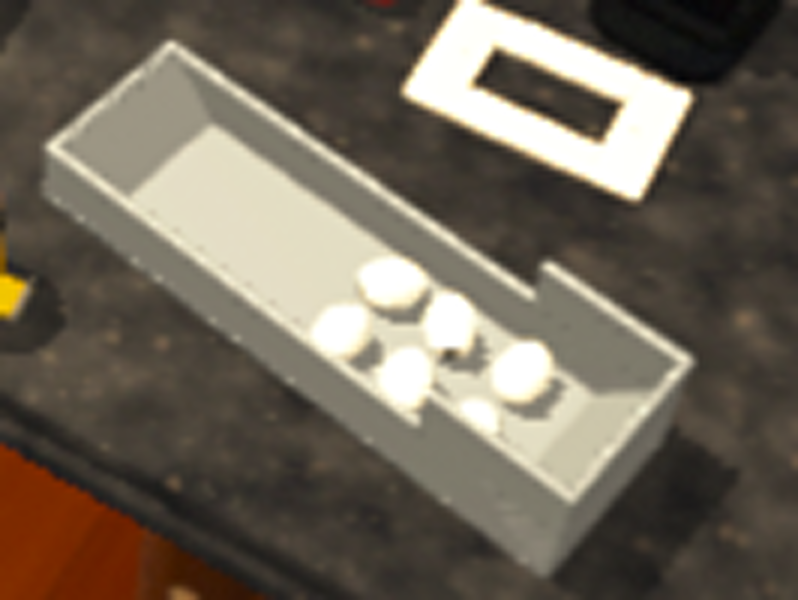

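The crops give clear corners. In c2 the bin's top corners are (540,275), (778,357), (680,510) and (420,412), and the handle bar runs from (237,50) to (243,192). In c3 the trough's rim corners are (170,42), (48,148), (575,498) and (690,360). In c1 the bin rim, trough rim and handle blob (197,155) are visible.

```bash
cat > fit.py <<'E'
from h import *
np.set_printoptions(precision=4,suppress=True,linewidth=200)
S=cal('s0');T=cal('t0')
g=lambda l,k,x,y:(np.array(l)+.5)/k-.5+[x,y]
def fit(m1,p1,m2,p2,x0):
    def W(q,m):
        m=np.array(m)/1000;c,s=np.cos(q[2]),np.sin(q[2]);return np.c_[q[0]+c*m[:,0]-s*m[:,1],q[1]+s*m[:,0]+c*m[:,1],m[:,2]]
    f=lambda q:np.r_[(proj(T,W(q,m1))-p1).ravel(),(proj(S,W(q,m2))-p2).ravel()]
    r=least_squares(f,x0,loss='soft_l1');print(r.x,'resid',np.round(r.fun,1));return r.x
# bin rim z=45; x away from robot, y left
fl,fr,nl,nr=[55,70,45],[55,-70,45],[-55,70,45],[-55,-70,45]
print('bin');fit([fl,fr,nl,nr],g([[430,57],[664,35],[446,243],[683,217]],5,115,158),[fl,fr,nl,nr],g([[540,275],[778,357],[420,412],[680,510]],6,135,135),[.5,.1,0])
# trough: x-> -y world ; its y -> +x world
print('trough')
a,b,c,d=[-134,43,36],[-134,-43,36],[134,43,60],[134,-43,60]
fit([a,b,c,d],g([[102,38],[72,482],[550,422],[527,566]],5,265,172)-[0,60]*np.ones((4,1)),[a,b,c,d],g([[170,42],[48,148],[690,360],[575,498]],6,262,215),[.48,-.2,-1.6])
print('plate yaw')  # plate corners z=6, generic
for l in [[40,127],[217,103],[236,270],[57,297]]:print('t',onz(T,g(l,5,115,158),.006))
for l in [[40,320],[210,383],[318,262]]:print('s',onz(S,g(l,6,135,135),.006))
t=cv2.imread('pics/t0.png',0);s=cv2.imread('pics/s0.png',0)
print(t[182:198,146:162]);print(s[140:172,168:184])
for n,l,k,o,z in(('tape',[[0,545],[110,600]],5,(265,112),.0),):
    for q in l:print(n,onz(T,g(q,k,*o),0.03))
E
python3 fit.py
```

```text
bin
[0.5247 0.136  0.1093] resid [ 0.4 -0.4  0.4 -1.   0.6 -0.9  0.6 -0.8 -1.7 -0.1 -0.3  0.6 -1.2  0.3 -1.5  0.5]
trough
[ 0.4768 -0.1605 -1.7726] resid [-0.2 58.6  0.2 -2.   0.7 -1.   0.4 -0.8 -0.2 -0.5 -1.2 -0.5  0.5  0.4 -0.9  1.4]
plate yaw
t [0.5331 0.4544 0.006 ]
t [0.5481 0.3467 0.006 ]
t [0.4463 0.3322 0.006 ]
t [0.4297 0.44   0.006 ]
s [0.4359 0.4359 0.006 ]
s [0.45   0.3279 0.006 ]
s [0.5499 0.3421 0.006 ]
[[207 207 207 206 206 206 206 203 194 195 201 194 156 102  79  80]
 [192 192 191 192 192 189 188 179 161 165 191 196 169 115  82  83]
 [153 153 153 151 145 140 136 125 110 131 176 198 177 123  86  81]
 [122 125 122 110  97  85  79  75  69  96 146 179 170 121  79  78]
 [115 120 115 100  79  68  67  63  60  71 107 141 141 104  69  69]
 [115 121 116  97  77  72  71  69  64  60  80 109 115  92  66  62]
 [112 118 115  99  78  71  71  69  62  58  65  93 106  91  67  61]
 [113 121 122 114  95  72  60  60  58  55  56  82 106  95  72  61]
 [156 180 194 194 175 120  68  53  52  51  54  76 104 102  76  63]
 [241 253 254 254 253 198 103  53  47  47  49  73 104 104  80  64]
 [255 255
[... 1897 characters left out ...]
  30  28  28  42  69  73  76  74  71]
 [243 198 160 132  47  25  31  30  29  28  46  75  73  73  73  72]
 [255 255 254 253 104  21  29  31  28  29  47  76  73  70  70  72]
 [255 255 255 255 152  23  26  29  28  28  50  79  75  73  76  77]
 [247 252 254 255 190  87  41  26  28  43  69  80  79  79  78  77]
 [137 158 188 211 208 208 115  57  53  91  91  79  79  79  79  77]
 [ 90  94 103 115 134 152 149 140 105 100  81  74  73  73  72  74]
 [ 92  92  91  91  93  99 104 103  90  86  78  76  73  70  69  72]
 [ 93  93  93  92  92  93  83  84  80  79  77  76  73  73  72  74]
 [ 93  93  92  93  94  91  76  78  74  72  73  75  78  78  80  82]]
tape [0.4186 0.0225 0.03  ]
tape [ 0.3863 -0.0424  0.03  ]
```

```bash
sed -i 's/\[102,38\]/[102,338]/' fit.py; sed -i '/^print(t\[182/d;/^print(.plate/,$d' fit.py
cat >> fit.py <<'E'
ts=[(S,(173.7,143.7)),(T,(152.3,186.8))];print('tri top',tri(ts))
yaw=-1.43
def bar(q):
    R0=Rn.from_euler('z',yaw).as_matrix()@np.array([[0,0,1],[0,1,0],[-1,0,0.]])  # cols: scoop x=down, y=caddy y, z=caddy x
    Rw=Rn.from_euler('z',yaw).as_matrix();L=Rw@Rn.from_euler('yx',q[3:5]).as_matrix()@Rw.T
    R=L@R0
    c=np.array([[a,b,e] for a in(0,.092) for b in(-.008,.008) for e in(-.009,.009)])
    return q[:3]+c@R.T,R
def ext(P,row):  # left/right hull extents at given row
    h=cv2.convexHull(P.astype(np.float32))[:,0];xs=[]
    for a,b in zip(h,np.roll(h,-1,0)):
        if (a[1]-row)*(b[1]-row)<0:xs.append(a[0]+(b[0]-a[0])*(row-a[1])/(b[1]-a[1]))
    return [min(xs),max(xs)] if xs else [0,0]
def f(q):
    W,_=bar(q);s=proj(S,W);t=proj(T,W)
    return np.r_[np.subtract(ext(s,153),(170.9,177.6)),np.subtract(ext(s,163),(171.5,177.6)),s[:,1].min()-142.3,s[:,1].max()-166.8,
     t[:,1].min()-184.2,t[:,1].max()-192.4,t[:,0].min()-149.5,t[:,0].max()-156.5,ext(t,191)[0]-152.2,s[:4].mean(0)-(173.7,143.7),t[:4].mean(0)-(152.3,186.8)]
r=least_squares(f,[*tri(ts),0,0],diff_step=1e-4,x_scale=[.01,.01,.01,.1,.1],loss='soft_l1')
print(r.x,np.round(f(r.x),1));W,R=bar(r.x);print('bar x dir',R[:,0],'mid',r.x[:3]+.046*R[:,0],'orig',r.x[:3]+R@[.152,0,-.072])
E
python3 fit.py
```

```text
bin
[0.5247 0.136  0.1093] resid [ 0.4 -0.4  0.4 -1.   0.6 -0.9  0.6 -0.8 -1.7 -0.1 -0.3  0.6 -1.2  0.3 -1.5  0.5]
trough
[ 0.4753 -0.1605 -1.7644] resid [-0.4 -0.5  0.2 -1.1  0.6 -0.8  0.5 -0.7 -0.8 -0.  -1.6  0.2  0.4  0.5 -0.8  1.7]
tri top [0.5014 0.3219 0.1842]
[0.4995 0.3198 0.1858 0.1951 0.1024] [-1.5  0.3 -1.1  1.  -1.4  0.9 -0.8 -0.8  0.2  0.9 -1.5 -0.8  0.2  1.2  0.1]
bar x dir [ 0.072   0.206  -0.9759] mid [0.5028 0.3293 0.1409] orig [0.4991 0.4208 0.0514]
```

```bash
cat > go.py <<'E'
# usage: go.py x y z [yaw]  target of the GRASP POINT (z of grasp), yaw = direction (world) of scoop nose / tool y perpendicular
import sys;from h import *
np.set_printoptions(precision=4,suppress=True)
s,p,R=st();a=[float(v) for v in sys.argv[1:]]
T=np.array([a[0],a[1],a[2]+.054]);d=R.T@(T-p)
ya=np.arctan2(R[1,1],R[0,1]);sp=0
if len(a)>3:
    w=a[3]+np.pi/2;sp=-(w-ya);sp=(sp+np.pi/2)%np.pi-np.pi/2
print('shift',d,'spin',round(sp,4),'dist',np.linalg.norm(d).round(3),'| tool y ang',round(ya,4),'grasp',p+R[:,2]*.054,'q',np.array(s['qpos']),'t',s['t'],'w',s['width'],'F',np.array(s['ft_force']))
E
python3 go.py .5025 .3278 .25 -1.43
```

```text
shift [-0.3222 -0.1186 -0.0006] spin 1.0042 dist 0.343 | tool y ang 1.145 grasp [0.258  0.5688 0.2492] q [ 1.1426  0.3536  1.6341  0.      1.1552 -0.0024] t 0.1 w 0.0851449534032924 F [-0.4502 -0.2576 -0.2759]
```

Emit:
move_arm(
  rows="-0.04 -0.015 0 0.13; -0.08 -0.03 0 0.26; -0.12 -0.045 0 0.39; -0.16 -0.06 0 0.52; -0.2 -0.075 0 0.65; -0.24 -0.09 0 0.78; -0.28 -0.104 0 0.9; -0.3222 -0.1186 0 1.0042; -0.3222 -0.1186 0 1.0042; -0.3222 -0.1186 0 1.0042",
  grip=1,
  newtons=60,
)

```text
t: 1.1
ee_pos: [0.5029, 0.3273, 0.3035]
eef_rot: [-2.061, -2.37, 0.001]
ft_force: [0.1, 0.6, 0.1]
width: 0.0856
grasp_force: 0.0
```

```bash
python3 go.py .5025 .3278 .148 -1.43
```

```text
shift [ 0.0005 -0.0003  0.1015] spin -0.0014 dist 0.101 | tool y ang 0.1394 grasp [0.5029 0.3273 0.2495] q [0.5743 0.3153 1.6885 0.0004 1.1386 0.4347] t 1.1 w 0.08558550229535812 F [0.0725 0.5954 0.0872]
```

Emit:
move_arm(
  rows="0 0 0.03 0; 0 0 0.06 0; 0 0 0.08 0; 0 0 0.1 0; 0 0 0.1 0",
)

```text
t: 1.6
ee_pos: [0.5001, 0.3283, 0.2011]
eef_rot: [-2.056, -2.373, 0.008]
ft_force: [-0.4, 0.2, -1.5]
width: 0.0858
grasp_force: 0.0
```

Emit:
move_arm(
  rows="0 0 0 0; 0 0 0 0; 0 0 0 0; 0 0 0 0; 0 0 0 0; 0 0 0 0; 0 0 0 0; 0 0 0 0",
  grip=-1,
  newtons=60,
)

```text
t: 2.4
ee_pos: [0.5028, 0.3281, 0.2043]
eef_rot: [2.06, 2.372, 0.001]
ft_force: [-0.5, -2.4, 5.5]
width: 0.0151
grasp_force: 59.5
```

Emit:
move_arm(
  rows="0 0 -0.01 0; 0 0 -0.025 0; 0 0 -0.04 0; 0 0 -0.055 0; 0 0 -0.07 0; 0 0 -0.085 0; 0 0 -0.1 0; 0 0 -0.115 0; 0 0 -0.125 0; 0 0 -0.125 0",
)

```text
t: 3.4
ee_pos: [0.5032, 0.3285, 0.3307]
eef_rot: [2.059, 2.372, 0.004]
ft_force: [0.5, -0.4, -1.2]
width: 0.0153
grasp_force: 58.8
```

Run:
```python
from h import *
a=snap('scene','s1');b=snap('top','t1');cv2.imwrite('pics/v1.png',np.vstack([cv2.resize(a['frame'][60:210,120:330],(630,450)[:2],interpolation=3),cv2.resize(b['frame'][150:225,100:310],(420,150),interpolation=3).copy() if 0 else np.pad(cv2.resize(b['frame'][158:208,110:320],(630,150),interpolation=3),((0,0),(0,0),(0,0)))]))
```

```text
(no output)
```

View pics/v1.png

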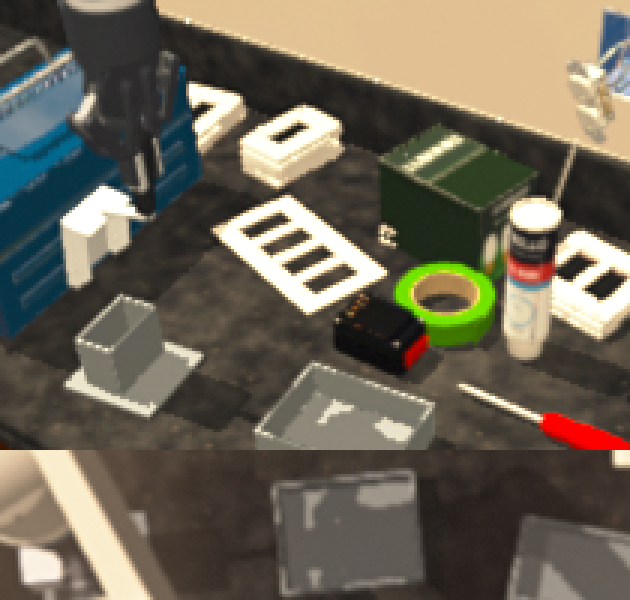

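The scoop is free of the caddy and hangs nose down from the grip, with the pan at about (95,235). The bin and the rest are undisturbed. Next I'll pivot the scoop in the grip against the bin's inner +y wall.

```bash
python3 go.py .5312 .0764 .275 -1.4615
```

```text
shift [-0.2532 -0.0069 -0.0003] spin 0.0315 dist 0.253 | tool y ang 0.1408 grasp [0.5025 0.328  0.2747] q [0.5759 0.2922 1.6622 0.     1.1875 0.435 ] t 3.5 w 0.015394801062007392 F [ 0.8252 -0.1245 -2.1612]
```

Emit:
move_arm(
  rows="-0.03 -0.001 0 0.01; -0.07 -0.002 0 0.02; -0.11 -0.003 0 0.03; -0.15 -0.004 0 0.03; -0.19 -0.005 0 0.03; -0.23 -0.006 0 0.03; -0.253 -0.007 0 0.0315; -0.253 -0.007 0.03 0.0315; -0.253 -0.007 0.06 0.0315; -0.253 -0.007 0.06 0.0315",
)

```text
t: 4.5
ee_pos: [0.5286, 0.0759, 0.2647]
eef_rot: [-2.094, -2.335, 0.01]
ft_force: [-1.0, 0.0, -1.8]
width: 0.0155
grasp_force: 59.0
```

Emit:
move_arm(
  rows="0 0 0.03 0; 0 0 0.055 0; 0 0 0.07 0; 0 0 0.07 0",
  newtons=30,
)

```text
t: 4.9
ee_pos: [0.5309, 0.0768, 0.1982]
eef_rot: [-2.095, -2.339, 0.002]
ft_force: [-0.7, -0.2, -1.4]
width: 0.0152
grasp_force: 58.5
```

```bash
python3 go.py .5282 .1062 .145 -1.4615;python3 - <<'E'
from h import *
a=snap('scene','s2');cv2.imwrite('pics/v2.png',cv2.resize(a['frame'][110:260,170:370],(600,450),interpolation=3))
E
```

```text
shift [ 0.0295  0.0006 -0.0008] spin 0.0002 dist 0.029 | tool y ang 0.1095 grasp [0.5307 0.0768 0.1442] q [0.1409 0.347  1.9144 0.0003 0.8823 0.0312] t 4.9 w 0.015243925559414442 F [-0.6865 -0.1702 -1.4229]
```

View pics/v2.png

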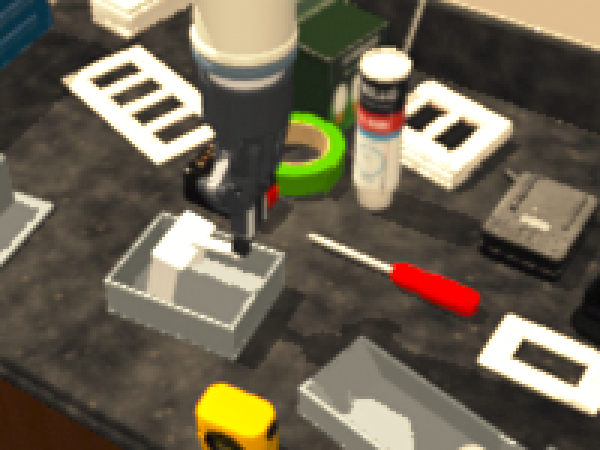

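The pan is inside the bin, upright at about (170,260), close to the left (+y) wall, as intended. Now I'll tip it over that wall.

Emit:
move_arm(
  rows="0.015 0 0 0; 0.03 0 -0.001 0; 0.042 0 -0.006 0; 0.054 0 -0.012 0; 0.065 0 -0.018 0; 0.076 0 -0.023 0; 0.087 0 -0.028 0; 0.098 0 -0.031 0; 0.109 0 -0.033 0; 0.12 0 -0.034 0",
  grip=-1,
  newtons=30,
)

```text
t: 5.95
ee_pos: [0.5179, 0.1968, 0.233]
eef_rot: [2.097, 2.339, -0.0]
ft_force: [1.1, -4.2, -0.8]
width: 0.0151
grasp_force: 61.1
```

```bash
python3 go.py .5155 .2185 .177 -1.4615
```

```text
shift [ 0.0219 -0.      0.002 ] spin 0.0001 dist 0.022 | tool y ang 0.1094 grasp [0.5179 0.1968 0.179 ] q [ 0.3604  0.3241  1.8521 -0.0002  0.9656  0.2512] t 5.95 w 0.015092757071881133 F [ 1.0731 -4.2222 -0.8007]
```

Emit:
move_arm(
  rows="0.011 0 0 0; 0.023 0 0.001 0; 0.034 0 0.003 0; 0.045 0 0.007 0; 0.056 0 0.011 0; 0.067 0 0.015 0; 0.077 0 0.021 0; 0.086 0 0.028 0; 0.095 0 0.035 0; 0.104 0 0.043 0",
)

```text
t: 6.95
ee_pos: [0.5066, 0.3, 0.1892]
eef_rot: [-2.097, -2.339, 0.0]
ft_force: [0.4, -2.6, 2.7]
width: 0.0151
grasp_force: 63.2
```

```bash
python3 go.py .515 .2 .177 -1.4615;python3 - <<'E'
from h import *
a=snap('scene','s3');cv2.imwrite('pics/v3.png',cv2.resize(a['frame'][90:240,130:330],(600,450),interpolation=3))
E
```

```text
shift [-0.1003 -0.0026 -0.0418] spin 0.0 dist 0.109 | tool y ang 0.1093 grasp [0.5066 0.3    0.1352] q [0.5321 0.4288 1.8078 0.     0.905  0.4228] t 6.95 w 0.015146256125340455 F [ 0.4015 -2.6412  2.6722]
```

View pics/v3.png

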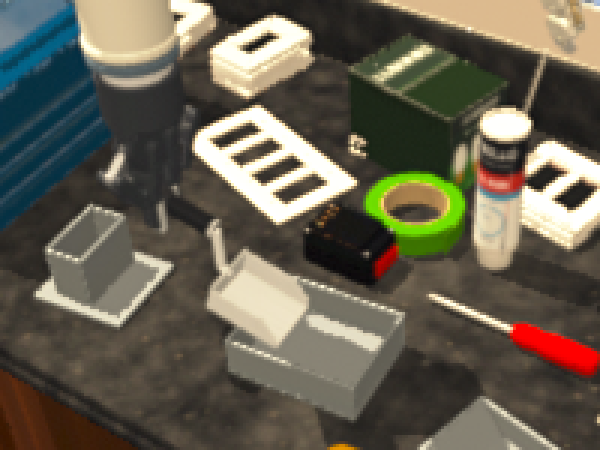

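The scoop now lies almost flat, open side up, with its pan resting on the bin's rim at (258,300). The handle bar is horizontal in the grip at (195,212). I'll move it to the strip and press it flat.

```bash
python3 go.py .405 .25 .18 -1.5708
```

```text
shift [-0.0395 -0.1061 -0.0459] spin 0.1096 dist 0.122 | tool y ang 0.1096 grasp [0.5061 0.3009 0.134 ] q [0.5335 0.4308 1.808  0.0007 0.9036 0.4235] t 7.0 w 0.015229118036616276 F [0.9172 1.062  3.3016]
```

Emit:
move_arm(
  rows="0 0 -0.02 0; 0 0 -0.045 0; -0.01 -0.02 -0.046 0.02; -0.02 -0.05 -0.046 0.05; -0.03 -0.08 -0.046 0.08; -0.0395 -0.106 -0.046 0.1096; -0.0395 -0.106 -0.03 0.1096; -0.0395 -0.106 -0.01 0.1096; -0.0395 -0.106 0.005 0.1096; -0.0395 -0.106 0.02 0.1096",
)

```text
t: 8.0
ee_pos: [0.4051, 0.2486, 0.1687]
eef_rot: [-2.222, -2.22, 0.001]
ft_force: [0.1, 0.7, -1.4]
width: 0.0151
grasp_force: 62.6
```

Emit:
move_arm(
  rows="0 0 0.005 0; 0 0 0.012 0; 0 0 0.02 0; 0 0 0.026 0; 0 0 0.032 0; 0 0 0.037 0; 0 0 0.04 0; 0 0 0.04 0",
)

```text
t: 8.8
ee_pos: [0.4056, 0.2483, 0.1296]
eef_rot: [2.221, 2.221, -0.001]
ft_force: [0.9, -0.6, 3.3]
width: 0.0152
grasp_force: 63.3
```

```bash
python3 go.py .405 .25 .072 -1.5708
```

```text
shift [ 0.0017 -0.0006  0.0036] spin -0.0 dist 0.004 | tool y ang -0.0 grasp [0.4056 0.2483 0.0756] q [ 0.5463  0.381   2.0826 -0.0004  0.6784  0.5466] t 8.8 w 0.015184007558084594 F [ 0.858  -0.6498  3.3296]
```

Emit:
move_arm(
  rows="0 0 0.002 0; 0 0 0.003 0; 0 0 0.004 0; 0 0 0.004 0",
)

```text
t: 9.2
ee_pos: [0.4056, 0.2484, 0.1258]
eef_rot: [-2.222, -2.221, 0.0]
ft_force: [1.4, 0.8, 3.9]
width: 0.0154
grasp_force: 63.4
```

Emit:
move_arm(
  rows="0 0 0 0; 0 0 0 0; 0 0 0 0; 0 0 0 0; 0 0 0 0; 0 0 -0.02 0; 0 0 -0.05 0; 0 0 -0.09 0; 0 0 -0.09 0",
  grip=1,
)

```text
t: 10.1
ee_pos: [0.4078, 0.2497, 0.2201]
eef_rot: [2.221, 2.22, 0.011]
ft_force: [0.3, -0.7, -0.3]
width: 0.0856
grasp_force: 0.0
```

```bash
python3 go.py .405 .25 .072 -1.5708;python3 - <<'E'
from h import *
a=snap('scene','s4');b=snap('top','t4');cv2.imwrite('pics/v4.png',np.vstack([cv2.resize(a['frame'][120:245,130:330],(640,400),interpolation=3),cv2.resize(b['frame'][190:252,140:300],(640,248),interpolation=3)])[:600])
E
```

```text
shift [-0.0001 -0.0034  0.0941] spin -0.0003 dist 0.094 | tool y ang -0.0003 grasp [0.4081 0.2499 0.1661] q [ 0.5464  0.2295  2.0232 -0.      0.8814  0.5467] t 10.1 w 0.0856476414081473 F [ 0.3221 -0.6804 -0.3382]
```

View pics/v4.png

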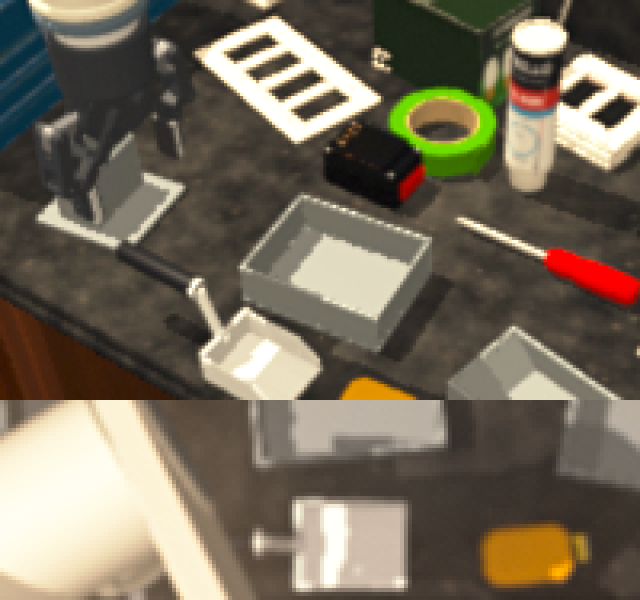

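The scoop lies flat and open side up, released, in front of the bin: pan at (260,350), handle bar from (120,248) to (195,288), lip edge in the top view at X=407 (Y 503–592). I'll compute where to take it.

Run:
```python
from h import *
np.set_printoptions(precision=4,suppress=True)
S=cal('s4');T=cal('t4')
s=lambda x,y:((x+.5)/3.2-.5+130,(y+.5)/3.2-.5+120)
t=lambda x,y:((x+.5)/4-.5+140,(y-400+.5)/4-.5+190)
print('lip',onz(T,t(407,503),.01),onz(T,t(407,592),.01))
print('back',onz(T,t(293,500),.03),onz(T,t(293,592),.03))
print('neck end',onz(T,t(253,545),.065))
print('bar rear/front top edge',onz(S,s(122,247),.075),onz(S,s(197,285),.075))
im=cv2.imread('pics/t4.png',0);print(im[215:243,198:214:1][::2])
```

```text
lip [0.4351 0.0917 0.01  ] [0.3687 0.0914 0.01  ]
back [0.436  0.1757 0.03  ] [0.3684 0.1748 0.03  ]
neck end [0.4016 0.201  0.065 ]
bar rear/front top edge [0.4079 0.2796 0.075 ] [0.4089 0.1942 0.075 ]
[[ 87  84  83  80  78  78  78  80  82  81  81  79  79  74  84 146]
 [ 84  83  80  78  76  74  76  78  81  82  82  77  76  72  93 189]
 [ 84  81  79  78  77  75  75  76  77  81  81  79  75  70  90 183]
 [ 80  79  77  76  77  83  92  84  75  75  75  76  72  69  82 151]
 [ 76  76  77  74  80 134 177 143 104  92  84  81  80  75  77 112]
 [ 88  84  82  79 103 191 243 204 171 157 139 135 133 131 136 154]
 [ 95  83  78  77  85 148 195 159 124 118 116 121 124 123 129 149]
 [110  93  82  79  76  88 102  93  83  79  77  76  75  73  83 149]
 [120 111  93  81  77  77  77  78  76  76  76  74  74  71  84 161]
 [121 121 111  94  81  79  81  82  80  79  79  79  79  78  96 171]
 [121 122 119 110  96  86  85  85  87  87  85  84  84  82 103 180]
 [119 120 121 119 111  94  85  85  86  89  88  86  84  82  89 125]
 [121 119 121 121 120 109  90  81  79  80  79  77  77  77  76  73]
 [143 119 119 121 121 119 106  86  74  73  73  70  71  71  72  70]]
```

```bash
python3 go.py .404 .239 .0725 -1.5708
```

```text
shift [-0.0098 -0.0022  0.0901] spin -0.0003 dist 0.091 | tool y ang -0.0003 grasp [0.4061 0.2487 0.1626] q [0.5464 0.2339 2.0273 0.     0.8781 0.5467] t 10.2 w 0.0855885891031917 F [-0.7053  0.0902  0.6525]
```

Emit:
move_arm(
  rows="-0.01 -0.002 0.02 0; -0.01 -0.002 0.05 0; -0.01 -0.002 0.075 0; -0.01 -0.002 0.09 0; -0.01 -0.002 0.09 0",
)

```text
t: 10.7
ee_pos: [0.4017, 0.2372, 0.1229]
eef_rot: [-2.221, -2.22, 0.01]
ft_force: [-1.4, -0.8, 0.1]
width: 0.0855
grasp_force: 0.0
```

Emit:
move_arm(
  rows="0 0 0 0; 0 0 0 0; 0 0 0 0; 0 0 0 0; 0 0 0 0; 0 0 0 0; 0 0 0 0",
  grip=-1,
  newtons=120,
)

```text
t: 11.4
ee_pos: [0.404, 0.2387, 0.1263]
eef_rot: [2.222, 2.221, 0.001]
ft_force: [-0.6, 1.1, 5.3]
width: 0.0137
grasp_force: 117.2
```

```bash
python3 - <<'E'
from h import *
c=np.array([.4753,-.1605]);u=np.array([np.cos(-1.7644),np.sin(-1.7644)])
for x in(-160,-156,-150,-50,-42):print(x,c+u*x/1000)
E
python3 go.py .404 .239 .16 -1.7644
```

```text
-160 [ 0.50608344 -0.00348924]
-156 [ 0.50531385 -0.00741451]
-150 [ 0.50415947 -0.01330241]
-50 [ 0.48491982 -0.11143414]
-42 [ 0.48338065 -0.11928467]
shift [ 0.0003  0.0001 -0.0877] spin 0.1932 dist 0.088 | tool y ang -0.0004 grasp [0.404  0.2387 0.0723] q [0.5305 0.3793 2.0982 0.0002 0.6632 0.5307] t 11.4 w 0.013663834338798682 F [-0.6253  1.1216  5.2722]
```

Emit:
move_arm(
  rows="0 0 -0.02 0; 0 0 -0.05 0; 0 0 -0.08 0.05; 0 0 -0.09 0.1; 0 0 -0.09 0.15; 0 0 -0.09 0.1936; 0 0 -0.09 0.1936; 0 0 -0.09 0.1936",
)

```text
t: 12.2
ee_pos: [0.4035, 0.2383, 0.2156]
eef_rot: [-2.425, -1.997, 0.001]
ft_force: [0.5, -0.2, -1.1]
width: 0.014
grasp_force: 117.5
```

```bash
python3 go.py .5063 -.0025 .16 -1.7644; python3 go.py .5063 -.0025 .0785 -1.7644
```

```text
shift [-0.2167  0.147   0.0016] spin 0.001 dist 0.262 | tool y ang -0.1926 grasp [0.4034 0.2383 0.1616] q [0.5304 0.2256 2.0417 0.     0.8748 0.723 ] t 12.2 w 0.014008268643004805 F [ 0.4634 -0.1886 -1.0508]
shift [-0.2167  0.1471  0.0831] spin 0.001 dist 0.275 | tool y ang -0.1926 grasp [0.4034 0.2383 0.1616] q [0.5304 0.2256 2.0417 0.     0.8748 0.723 ] t 12.2 w 0.014008268643004805 F [ 0.4634 -0.1886 -1.0508]
```

Emit:
move_arm(
  rows="-0.024 0.016 0 0; -0.054 0.037 0 0; -0.084 0.057 0 0; -0.114 0.077 0 0; -0.144 0.098 0 0; -0.174 0.118 0 0; -0.2 0.136 0 0; -0.217 0.147 0 0.001; -0.217 0.147 0 0.001; -0.217 0.147 0 0.001",
)

```text
t: 13.2
ee_pos: [0.5057, -0.0028, 0.2155]
eef_rot: [-2.427, -1.993, 0.001]
ft_force: [0.4, -0.6, -1.7]
width: 0.0142
grasp_force: 117.5
```

```bash
python3 go.py .5063 -.0025 .0785 -1.7644;python3 - <<'E'
from h import *
np.set_printoptions(precision=4,suppress=True)
a=snap('scene','s5');b=snap('top','t5');t=b['frame'];
s,p,R=st();g=p+R[:,2]*.054;n=np.array([-.1925,-.9813,0]);w=np.array([.9813,-.1925,0])
# predicted scoop outline & trough rim overlay
c=np.array([.4753,-.1605,0])
tr=np.array([[-134,43,36],[-134,-43,36],[134,-43,60],[134,43,60]])/1000
TR=c+np.outer(tr[:,0],n)+np.outer(tr[:,1],w)+np.outer(tr[:,2],[0,0,1])
sc=np.array([[40,-32,0],[40,32,0],[-40,32,0],[-40,-32,0]])/1000
o=g-n*(-.107)-np.array([0,0,.072]);SC=o+np.outer(sc[:,0],n)+np.outer(sc[:,1],w)
k=4;out=[]
for im,cal_,x,y,ww,hh in((t,b,280,165,110,75),(a['frame'],a,255,195,110,75)):
    v=cv2.resize(im[y:y+hh,x:x+ww],None,fx=5,fy=5,interpolation=3)[:300]
    for P,col in((TR,(0,255,0)),(SC,(0,0,255))):
        q=((proj(cal_,P)-[x,y]+.5)*5).astype(np.int32);cv2.polylines(v,[q],True,col,1)
    out.append(v)
cv2.imwrite('pics/v5.png',np.vstack(out))
E
```

```text
shift [0.0004 0.0006 0.083 ] spin -0.0019 dist 0.083 | tool y ang -0.1955 grasp [ 0.5057 -0.0028  0.1615] q [-0.0088  0.2794  1.9663  0.0004  0.897   0.1865] t 13.2 w 0.014150123067851364 F [ 0.3641 -0.6465 -1.722 ]
```

View pics/v5.png

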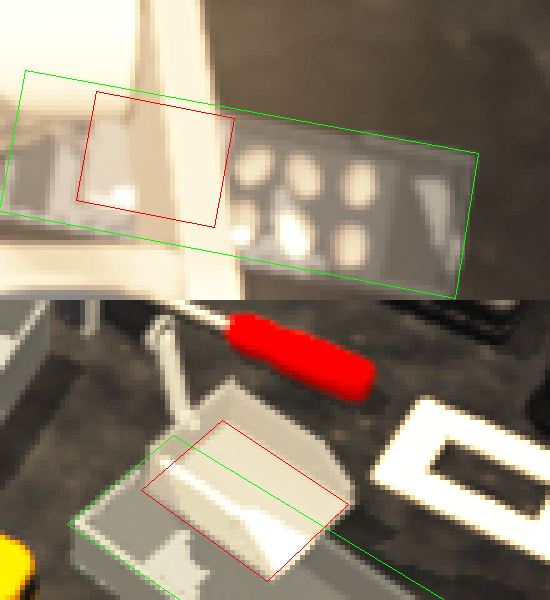

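The overlay agrees with the picture: the scoop's red outline lies over the trough's empty end (green rim), and the connectors begin at X≈232 in the top view, just beyond the lip. I'll lower it 3 mm farther back.

Emit:
move_arm(
  rows="0.003 0.001 0.01 -0.001; 0.003 0.001 0.03 -0.001; 0.003 0.001 0.048 -0.001; 0.003 0.001 0.062 -0.001; 0.003 0.001 0.072 -0.001; 0.003 0.001 0.078 -0.001; 0.003 0.001 0.081 -0.001; 0.003 0.001 0.083 -0.001; 0.003 0.001 0.084 -0.001; 0.003 0.001 0.084 -0.001",
)

```text
t: 14.3
ee_pos: [0.5081, -0.0001, 0.1325]
eef_rot: [2.425, 1.996, 0.001]
ft_force: [-1.2, -0.4, 3.0]
width: 0.0139
grasp_force: 118.2
```

```bash
python3 go.py .4845 -.1134 .0775 -1.7644
```

```text
shift [-0.1157 -0.0013  0.001 ] spin -0.0003 dist 0.116 | tool y ang -0.1939 grasp [ 0.5082 -0.0001  0.0785] q [-0.0031  0.4131  2.0139 -0.0002  0.7134  0.1909] t 14.3 w 0.013886212810774817 F [-1.2091 -0.4372  3.0053]
```

Emit:
move_arm(
  rows="-0.008 0 0.001 0; -0.018 0 0.001 0; -0.028 0 0.001 0; -0.038 0 0.001 0; -0.048 -0.001 0.001 0; -0.058 -0.001 0.001 0; -0.068 -0.001 0.001 0; -0.078 -0.001 0.001 0; -0.086 -0.001 0.001 0; -0.086 -0.001 0.001 0",
)

```text
t: 15.3
ee_pos: [0.4909, -0.0856, 0.1319]
eef_rot: [2.425, 1.994, 0.002]
ft_force: [-0.4, -1.3, 6.5]
width: 0.0141
grasp_force: 118.7
```

```bash
python3 go.py .4845 -.1134 .0775 -1.7644
cat > ims.py <<'E'
from h import *
import sys
np.set_printoptions(precision=3,suppress=True)
# connectors blobs in top & scene view mapped to trough frame at z=.018
c=np.array([.4753,-.1605]);u=np.array([-.1925,-.9813]);w=np.array([.9813,-.1925])
for n in('top','scene'):
    s=snap(n,sys.argv[1]+n);g=s['frame'].min(2);m=(g>int(sys.argv[2])).astype(np.uint8)
    k,_,st_,ce=cv2.connectedComponentsWithStats(m)
    for i in range(1,k):
        if st_[i,4]<12 or st_[i,4]>900:continue
        X=onz(s,ce[i],.018)[:2];d=X-c;q=(d@u*1000,d@w*1000)
        bb=(X-[.5247,.136])*1000
        if abs(q[0])<150 and abs(q[1])<60 or (abs(bb)<80).all():print(n,'trough',np.round(q),'bin',bb.round(),'area',st_[i,4],ce[i].round(1))
E
python3 ims.py a 170
```

```text
shift [-0.0285 -0.0009  0.0004] spin -0.0007 dist 0.029 | tool y ang -0.1943 grasp [ 0.491  -0.0857  0.0779] q [-0.1754  0.4022  2.0358 -0.0009  0.7009  0.0196] t 15.3 w 0.014086065784874594 F [-0.3514 -1.3415  6.5018]
top trough [-53. -36.] bin [ -74. -238.] area 40 [305.8 210.3]
top trough [ 99. -54.] bin [-122. -384.] area 88 [354.9 226.1]
scene trough [-290.   -2.] bin [  5. -12.] area 540 [238.7 206. ]
scene trough [-73.  -6.] bin [ -41. -224.] area 263 [294.4 248.3]
scene trough [-29.  23.] bin [ -21. -273.] area 24 [314.5 251.3]
scene trough [45.  4.] bin [ -54. -341.] area 603 [333.3 272.8]
```

Emit:
move_arm(
  rows="-0.006 0 0 0; -0.012 0 0 0; -0.018 0 0 0; -0.023 0 0 0; -0.027 0 0 0; -0.03 0 0 0; -0.03 0 0 0",
)

```text
t: 16.1
ee_pos: [0.4852, -0.1146, 0.132]
eef_rot: [2.424, 1.994, 0.002]
ft_force: [0.5, -1.6, 7.2]
width: 0.014
grasp_force: 118.9
```

```bash
python3 go.py .4845 -.1134 .0775 -1.7644
python3 - <<'E'
from h import *
for n in('scene','top'):
    s=snap(n,'b'+n);c=np.array([.4753,-.1605,0]);n_=np.array([-.1925,-.9813,0]);w=np.array([.9813,-.1925,0])
    # rectify plane z=.025 over trough x -20..135, y -45..45 at 4 mm
    xs=np.arange(0,140,4);ys=np.arange(-44,45,4)
    P=np.array([c+n_*x/1000+w*y/1000+[0,0,.025] for y in ys for x in xs]);q=proj(s,P).astype(np.float32).reshape(len(ys),len(xs),2)
    r=cv2.remap(s['frame'].min(2),q[...,0],q[...,1],cv2.INTER_LINEAR);print(n)
    for y,l in zip(ys,r):print('%4d '%y,''.join('%X'%(v>>4) for v in l))
E
```

```text
shift [ 0.001  -0.0009  0.0005] spin -0.0004 dist 0.001 | tool y ang -0.194 grasp [ 0.4853 -0.1146  0.078 ] q [-0.2348  0.4024  2.0353 -0.0004  0.7012 -0.0404] t 16.1 w 0.013953845190724224 F [ 0.4707 -1.5802  7.2031]
scene
 -44  66655555555566666666566666666666664
 -40  65555555556666666666666666666666554
 -36  65555556666667666566666666566655554
 -32  66666669ABBABBAA7666666666665555554
 -28  86666779999A99A86666666666655555554
 -24  A76668BCCBCDBCB75566566665555555554
 -20  996679ADDDEDDEF88888888875556655555
 -16  67668989AAAAAEFDCBBDDCBCBB976666554
 -12  66668989ABBBAEFFFDDFFFEEFFEB7545554
  -8  66668989BBBBADFFFEDFFFEFFFCA5455554
  -4  66668989BBBABACFECBFFFECEBB75445554
   0  66668989AABBBA9BAAACDECABA954545554
   4  6679AA99BBBBBBA99BA9ABAAAA975445554
   8  679ABAA9AAABAAACDCAABCBAABCA6445554
  12  79AAAA89AABAAABCDCAACDCAACDC7445554
  16  9A978989AABBBAACCCAACCCAACDC8445554
  20  A9768989AAAAAAABCBAACCBABCCC9445554
  24  A86689889999999BBA9ABCB9ACCB8455555
  28  8866898899999989A999ABA8ABBA5445554
  32  55557989999999999999999989975445554
  36  555579999999999999999987666555
[... 359 characters left out ...]
777779ACB9766666666667898888
 -16  666667888888ADEEC755555566777898888
 -12  6656668888889ADEB765667677777898888
  -8  666666888888889B9777777777778888888
  -4  66666688888877787777777777778888888
   0  66666667666777887777777777778988888
   4  66666666667889999877777777778888888
   8  6666666677899AAAA977777777778888887
  12  7777777789AAAAAAAA87777777788888886
  16  77777779AABBBBBBBB97777777789888885
  20  7777778ABBBBBBBBBBA8777777788888875
  24  777789ABBBBBBBBBBBA8777777889888864
  28  77789BCCCCCCCCCCCCB9777777888888864
  32  778ABCCCCCCCCCCCCCC9777777888888854
  36  78ACCCCCCCCCCCCCCCCA777777888888754
  40  89BCCCCCCCCCCCCCCCCB877777888888644
  44  9BCCCCCCCDDDCDDDDDDB877778988888644
```

Emit:
move_arm(
  rows="-0.001 0 -0.003 0; -0.004 0 -0.007 0; -0.008 0 -0.011 0; -0.012 0 -0.015 0; -0.015 0 -0.018 0; -0.015 0 -0.018 0",
)

```text
t: 16.8
ee_pos: [0.4815, -0.1289, 0.1493]
eef_rot: [2.426, 1.995, 0.001]
ft_force: [0.0, -0.0, -2.7]
width: 0.0139
grasp_force: 117.4
```

```bash
cat > v.py <<'E'
from h import *
import sys
z=float(sys.argv[2])
s=snap('scene',sys.argv[1]);c=np.array([.4753,-.1605,0]);n_=np.array([-.1925,-.9813,0]);w=np.array([.9813,-.1925,0])
xs=np.arange(-20,140,4);ys=np.arange(-44,45,4)
if len(sys.argv)>3: c=np.array([.5247,.136,0]);n_=np.array([.109,-.994,0]);w=np.array([.994,.109,0]);xs=np.arange(-76,80,4);ys=np.arange(-60,61,4)
P=np.array([c+n_*x/1000+w*y/1000+[0,0,z] for y in ys for x in xs]);q=proj(s,P).astype(np.float32).reshape(len(ys),len(xs),2)
r=cv2.remap(s['frame'].min(2),q[...,0],q[...,1],cv2.INTER_LINEAR)
print('      x from',xs[0])
for y,l in zip(ys,r):print('%4d '%y,''.join('%X'%(v>>4) for v in l))
E
python3 go.py .4845 -.1134 .0775 -1.7644; python3 v.py c .035
```

```text
shift [ 0.0158 -0.0001  0.0178] spin -0.0008 dist 0.024 | tool y ang -0.1944 grasp [ 0.4816 -0.1289  0.0953] q [-0.2645  0.373   2.0257 -0.0001  0.7423 -0.0701] t 16.8 w 0.013928491138155596 F [ 0.0144 -0.0154 -2.7305]
      x from -20
 -44  5656666666666555555556666656666666666665
 -40  8988988888866666666898666666666656665655
 -36  BBABBABBABA87667777AA9666666666666666655
 -32  BBABBBBBBBBB9678888996666566666666665555
 -28  BBBBBBBBBBBB9789999A96666666666666665555
 -24  BBBBBBBBA99997999AAABAAAAAAAAAAAAAA86655
 -20  BBBBBBBAA66668ADDEEDDEEEEDDCCBAEFFEB6655
 -16  BBBBBBB96666799BCCCCDEFFFDDFFEAFFFFD7655
 -12  AA899AA866667989AAAABFFFFCEFFFDFFFFC7655
  -8  9766666666667989AABBBEFFFCFFFFDFFFEB6655
  -4  7666666666667989BBABACEFFCEFFFEDFFB95655
   0  8666666666668989AAABAABDBACDEEDBEC964655
   4  A887787766668989AAABBA999AAABCBBBA955655
   8  BBBAABBA7679AAA9AAABAAABBB99BBAAABB85655
  12  BBBBBBBBA79ABBA9AAAAAABDCB9BCCBABCCB6655
  16  BBBBBBBBA9AAA989AAAAAABCCB9BCCBABCCB7655
  20  AAAAAAAA9A998989AAAAAABCCBABCCBABCCB7655
  24  66666679A9768989AAAAA9BBBAABCCB9BCCB6655
  28  5555668AA7657988999999ABA99ABBA9ACCA5655
  32  334678AA85557988899999999999AA999BA75654
  36  11699AA855557989999999999999999987655653
  40  1278BA9755557999999999999999998655555653
  44  1288B98666667999988889999999865555555642
```

Emit:
move_arm(
  rows="0 0 0.004 0; 0.001 0 0.008 0; 0.003 0 0.012 0; 0.004 0 0.016 0; 0.006 0 0.02 0; 0.008 0 0.024 0; 0.008 0 0.024 0",
)

```text
t: 17.55
ee_pos: [0.4843, -0.1194, 0.1253]
eef_rot: [2.425, 1.996, 0.004]
ft_force: [2.6, 12.3, 11.6]
width: 0.0141
grasp_force: 120.4
```

```bash
python3 go.py .4845 -.1134 .0775 -1.7644; python3 v.py d .03
```

```text
shift [ 0.0059 -0.0009 -0.0062] spin -0.0 dist 0.009 | tool y ang -0.1936 grasp [ 0.4844 -0.1193  0.0713] q [-0.2455  0.4147  2.0374  0.0022  0.6876 -0.0535] t 17.55 w 0.014095776239064748 F [ 2.5727 12.2722 11.6342]
      x from -20
 -44  5556666555555555666666665556666666666655
 -40  6666665555555566666666565656566666665554
 -36  A99A766666666AAAAAAA98555566666556555554
 -32  BAAA98666666689AA9AA97566556656555555554
 -28  BBABBB96666679AA9A9986555555556555555554
 -24  BBA99A786667ABEFFEDD97677677766555555555
 -20  AA9666666667F99EFFEDBBBBBBABCB9766666655
 -16  B87666666667F98BFFEBAAAEFFDDFFFCA9755555
 -12  986666666666A98AFFECAABFFFEEFFFCAA745554
  -8  666666666666999ACCBAAABFFFFDFFDBAA745654
  -4  6666666666669889ABAAAAACFFEDFDBBAA745655
   0  6666666666789998889AAAAACDCBCABAAA745655
   4  87666666679BABA9AABAAAAAABBAAAA9AA745655
   8  B876666679AAAA8ACDCAAAAAABBBAAAABA745655
  12  BA866668AA97999ACCCAAAAAACDCAABCCA745655
  16  BBA8878AA976999ABCBAAAAAACDCBABDCB745655
  20  99AAA9AA9666999ABCB9AAAAABCCBABCCC845555
  24  36999AA866669999BBA889999BCCB9BCCC745555
  28  499AAA7555558998998888889ABBA9ABCB745554
  32  699B965555558988888998999999989BB9545654
  36  8799655555558999999999999889999876555553
  40  8676555555557777888999999999887555555643
  44  8765565556556656566666677787655555555642
```

The tilt worked: two connectors slid to the pan's back and all six are on the pan. Lifting gently.

Emit:
move_arm(
  rows="0.001 0 -0.002 0; 0.002 0 -0.006 0; 0.003 0 -0.012 0; 0.003 0 -0.02 0; 0.003 0 -0.03 0; 0.003 0 -0.042 0; 0.003 0 -0.055 0; 0.003 0 -0.068 0; 0.003 0 -0.08 0; 0.003 0 -0.09 0",
)

```text
t: 18.6
ee_pos: [0.4837, -0.1177, 0.2163]
eef_rot: [2.426, 1.995, 0.001]
ft_force: [-0.4, 0.3, -2.0]
width: 0.0141
grasp_force: 118.1
```

Emit:
move_arm(
  rows="0 0 -0.007 0; 0 0 -0.01 0; 0 0 -0.01 0",
)

```text
t: 18.9
ee_pos: [0.4837, -0.1176, 0.2252]
eef_rot: [2.426, 1.996, 0.0]
ft_force: [-0.1, 0.5, -2.4]
width: 0.0136
grasp_force: 118.2
```

```bash
python3 go.py .5127 .2453 .172 -1.4615; python3 v.py e .13|cut -c1-60; python3 v.py e2 .018
```

```text
shift [ 0.3617 -0.0414 -0.0009] spin -0.3032 dist 0.364 | tool y ang -0.1939 grasp [ 0.4837 -0.1176  0.1712] q [-0.2416  0.2534  1.9757  0.      0.912  -0.0477] t 18.9 w 0.013626895810233634 F [-0.0762  0.5495 -2.3911]
      x from -20
 -44  BBBBBBBBBBBBBBBA9ABBBB999888877777666655
 -40  7777777777777799AABBBBBBBBBBAABAA9666555
 -36  666666666666689ABBBBBBBBBBBDBABAAA555555
 -32  6666666666667AAAAAAABBBBBBBBBBBCBB655555
 -28  666666666667ADDDDCCBBBBBBBBBDEFFCA655555
 -24  A99A9AAAAAACCCEFFFFFEEEFEEEDDDFEBB655555
 -20  87777777787DD9AEFFECDCCFFFFDCBFCBB655555
 -16  333333333339B9ADFFDCFFDFFFFEDBECBB655555
 -12  333333333337A9ACDDCBFFEFFFFFBBBBBB666666
  -8  333333333337A99BCCBBDFEDFFFEBBBBBB676766
  -4  333323222347A999AAABDDCCBDFCBBBBBA323333
   0  3333222236ABBB9BABBBDDCBAABBBBAABB322233
   4  333332236ABCBB9CEECBCDCBBBBBBBCCBA322233
   8  22333336ABBAAAACDDCBBBBCCDCBACDDCA333333
  12  2233347ABA67A9BCDDCBBBBDDDDCADEDCA333333
  16  233337ABA537A9BCDDBAAABDDEDDBCDDDA333333
  20  22348ABA6337A99BCCA999ACDDDDACDDDB333222
  24  3558BBCBA868A999AA99999ABCCB9BCDC8323222
  28  798BBDFFFEED
[... 614 characters left out ...]
  CCCCBBBBBBBBBBBBBBAAAABBBAABABBAAAAAB654
  -8  CBBBBBBBBBBBBBBBBB977777787777776666A654
  -4  BBBBBBBBBBBBBBBBBB877777897777765555A654
   0  BBBBBBBBBBBBBBB878777777887777765556A654
   4  BBBBBBBBCBBCB887777777777777777655559654
   8  BBBBBBBBBBBAA877777777777777777655556554
  12  BBBBBB8777777777777777777777777655556554
  16  BBBBBA7777777777777777777777777655556554
  20  BBBBBB7777777777777777777777777655556554
  24  BBBBBA9777777777777777777777777655556554
  28  CBCBBBA9AAABA888777777777777777655556554
  32  AAAAAA99AABABBAAAAA999999987666655556554
  36  7767899AAABBBBBBBBBBBAABAAA9555555556554
  40  6667AAAABBBBBBBBBBBBBABBAAA9555555556553
  44  6679AAAAAAAABBBBBBBBBBBBCDB9555555556552
```

All six connectors are on the pan and the trough floor is empty. Carrying with gentle acceleration.

Emit:
move_arm(
  rows="0.001 0 0 0; 0.004 0 0 0; 0.009 -0.001 0 -0.005; 0.016 -0.002 0 -0.01; 0.025 -0.003 0 -0.02; 0.036 -0.004 0 -0.03; 0.049 -0.006 0 -0.04; 0.064 -0.007 0 -0.055; 0.081 -0.009 0 -0.07; 0.1 -0.0115 0 -0.09",
)

```text
t: 20.0
ee_pos: [0.4916, -0.0158, 0.225]
eef_rot: [2.332, 2.104, 0.0]
ft_force: [0.5, -0.0, -2.2]
width: 0.0139
grasp_force: 118.2
```

```bash
python3 go.py .5127 .2453 .172 -1.4615
```

```text
shift [ 0.2619 -0.0057 -0.001 ] spin -0.212 dist 0.262 | tool y ang -0.1027 grasp [ 0.4916 -0.0158  0.171 ] q [-0.0353  0.2452  1.9878  0.      0.9084  0.0674] t 20.0 w 0.013919467329003059 F [ 0.5231 -0.029  -2.2405]
```

Emit:
move_arm(
  rows="0.02 0 0 -0.02; 0.04 -0.001 0 -0.04; 0.06 -0.0015 0 -0.06; 0.08 -0.002 0 -0.08; 0.1 -0.0025 0 -0.1; 0.12 -0.003 0 -0.12; 0.14 -0.0035 0 -0.14; 0.158 -0.004 0 -0.158; 0.174 -0.0045 0 -0.17; 0.19 -0.005 0 -0.18",
)

```text
t: 21.0
ee_pos: [0.5061, 0.1737, 0.2248]
eef_rot: [-2.134, -2.306, 0.0]
ft_force: [0.1, -0.5, -2.1]
width: 0.014
grasp_force: 118.2
```

```bash
python3 go.py .5127 .2453 .172 -1.4615
```

```text
shift [ 0.0709  0.0122 -0.0012] spin -0.032 dist 0.072 | tool y ang 0.0773 grasp [0.506  0.1737 0.1708] q [ 0.3278  0.3076  1.8988 -0.      0.9354  0.2505] t 21.0 w 0.01398965336901962 F [ 0.1363 -0.5254 -2.1212]
```

Emit:
move_arm(
  rows="0.014 0.002 0 -0.008; 0.026 0.004 0 -0.015; 0.037 0.006 0 -0.02; 0.047 0.008 0 -0.025; 0.055 0.01 0 -0.03; 0.062 0.011 0 -0.032; 0.067 0.012 0 -0.032; 0.07 0.012 0 -0.032; 0.071 0.012 0 -0.032; 0.071 0.012 0 -0.032",
)

```text
t: 22.0
ee_pos: [0.5128, 0.2438, 0.2249]
eef_rot: [-2.098, -2.338, 0.0]
ft_force: [0.4, 0.0, -2.6]
width: 0.0138
grasp_force: 118.2
```

```bash
python3 go.py .5127 .2453 .078 -1.4615;  python3 v.py f .13 b; python3 go.py .5127 .2453 .078 -1.4615
```

```text
shift [0.0015 0.0001 0.0929] spin -0.0012 dist 0.093 | tool y ang 0.1081 grasp [0.5128 0.2438 0.1709] q [ 0.4413  0.354   1.829  -0.0001  0.9588  0.3333] t 22.0 w 0.013804272663256597 F [ 0.386   0.0001 -2.5905]
      x from -76
 -60  33333333333333487555567777BCCCCCCCC9877
 -56  33333333333333387555578778BB9BBBABBA877
 -52  333223333333335987767776767777876677766
 -48  322223333333359AA9A99999888877777666666
 -44  22222333333348AAAAAAAAAAAAAAAAAA9766666
 -40  2222233333347AAAAAAAAAAAAAAAAAAAA766666
 -36  332233333336AAAAAAAAAAAAAAAAAABBB766666
 -32  333233333369AAAAAAAAAAAAAAAABCCCB766666
 -28  4333333335ABABBBBAAAAAAAABBBCCCCB766666
 -24  4333333348AAACCCCBBBBBBBBCBBCCCCB767989
 -20  433333334999ADEDDBBCDCDDDDBBCCCCB666989
 -16  443433445999ACDDCBCEDCDEDDCBCCCCB544445
 -12  4433333359999CDDBBDEDCDDDDCBCCCCB634344
  -8  4433333349999BCBABDEDDCDDDBBCCCCB633334
  -4  333333337A9A9ABACCDDDCBCCCCCBBBCB522223
   0  33333348BBAB9BDDDCDDDBABCCCBBBBBB401222
   4  3333348BCBBAACEEDCCCCCDDCCBCDDCCB401222
   8  333359BBAA99ADDDCBBBCDEEDDBDEECBA401222
  12  3336ABB95999ADDDCAABCDEEEDCDEEDBA400222
  16  346ABB844999ABDCBAAABDDEEDCDEEDC9300123
  20  47BBB84359999ABBAAAABCDDDDBDEDDA6100133
  24  7ABA84335999AAAAAAAAABCCCBACDDC81000132
  28  BBA633335999AAAAAAAAAABABAABCB930000123
  32  BA633443589AAAAAAAAAAAAAAAAA86410000133
  36  9534796458999A9AAAAAAABAA97535300000023
  40  556ADE9447655865687888A8842112100000023
  44  8AEFFFC64333331122224344211101110000134
  48  EFFFFFE94333211111111111111101110000122
  52  FFFFFFFB5333212211111111111101110000000
  56  FFFFFFFD8433323211111111111101110000000
  60  EFFFFFFFB533322111111111111101110000000
shift [0.0016 0.0001 0.0929] spin -0.0014 dist 0.093 | tool y ang 0.1079 grasp [0.5128 0.2437 0.1709] q [ 0.4411  0.3539  1.829  -0.0001  0.9588  0.3332] t 22.05 w 0.01420354117709678 F [-0.7122 -0.0359 -2.4318]
```

Emit:
move_arm(
  rows="0 0 0.003 0; 0 0 0.01 0; 0 0 0.02 0; 0 0 0.033 0; 0 0 0.048 0; 0 0 0.063 0; 0 0 0.076 0; 0 0 0.087 0; 0 0 0.095 0; 0 0 0.098 0",
)

```text
t: 23.05
ee_pos: [0.5126, 0.2438, 0.1259]
eef_rot: [-2.098, -2.338, 0.002]
ft_force: [-0.2, 0.8, -2.6]
width: 0.0137
grasp_force: 118.2
```

Emit:
move_arm(
  rows="-0.003 0 0 0; -0.007 0 0 0; -0.012 0 0 0; -0.016 0 -0.002 0; -0.02 0 -0.007 0; -0.024 0 -0.015 0; -0.028 0 -0.022 0; -0.032 0 -0.029 0; -0.036 0 -0.036 0; -0.036 0 -0.036 0",
)

```text
t: 24.05
ee_pos: [0.5175, 0.2088, 0.1646]
eef_rot: [2.099, 2.337, 0.005]
ft_force: [-1.2, 7.8, -2.5]
width: 0.0138
grasp_force: 117.3
```

```bash
python3 go.py .5127 .2453 .078 -1.4615
```

```text
shift [ 0.0367 -0.0009  0.0326] spin -0.0022 dist 0.049 | tool y ang 0.1071 grasp [0.5176 0.2089 0.1106] q [0.3801 0.4222 1.8918 0.002  0.8244 0.2716] t 24.05 w 0.013812617873895598 F [-1.1864  7.7531 -2.5467]
```

Emit:
move_arm(
  rows="-0.006 0 -0.006 0; -0.012 0 -0.013 0; -0.018 0 -0.02 0; -0.024 0 -0.027 0; -0.031 0 -0.034 0; -0.038 0 -0.04 0; -0.046 0 -0.046 0; -0.055 0 -0.052 0; -0.063 0 -0.057 0; -0.071 0 -0.061 0",
)

```text
t: 25.05
ee_pos: [0.5245, 0.1371, 0.2245]
eef_rot: [-2.098, -2.338, -0.001]
ft_force: [0.6, 2.5, -1.5]
width: 0.0138
grasp_force: 117.6
```

```bash
python3 go.py .5127 .2453 .078 -1.4615
```

```text
shift [ 0.1088 -0.0002  0.0926] spin -0.0014 dist 0.143 | tool y ang 0.1079 grasp [0.5245 0.1372 0.1705] q [0.2528 0.3178 1.8844 0.0005 0.9388 0.1446] t 25.05 w 0.013754617871315255 F [ 0.6141  2.468  -1.5454]
```

Emit:
move_arm(
  rows="-0.009 0 -0.004 0; -0.018 0 -0.007 0; -0.027 0 -0.009 0; -0.034 0 -0.01 0; -0.034 0 -0.01 0; -0.02 0 -0.012 0; -0.005 0 -0.014 0; 0.005 0 -0.016 0; 0.005 0 -0.016 0; 0.005 0 -0.016 0",
)

```text
t: 26.05
ee_pos: [0.5237, 0.1432, 0.2399]
eef_rot: [2.096, 2.34, -0.0]
ft_force: [-1.0, -0.1, -1.4]
width: 0.0136
grasp_force: 118.2
```

Emit:
move_arm(
  rows="0 0 -0.008 0; 0 0 -0.03 0; 0 0 -0.06 0; 0 0 -0.09 0; 0 0 -0.11 0; 0 0 -0.11 0",
)

```text
t: 26.65
ee_pos: [0.5251, 0.1424, 0.3533]
eef_rot: [2.097, 2.335, 0.007]
ft_force: [0.5, -0.2, -3.0]
width: 0.0138
grasp_force: 118.3
```

```bash
python3 go.py .5127 .2453 .078 -1.4615;  python3 v.py g .016 b; python3 v.py g2 .016
```

```text
shift [ 0.1034 -0.0026  0.2213] spin -0.0017 dist 0.244 | tool y ang 0.1076 grasp [0.5254 0.1425 0.2993] q [ 0.2622  0.1787  1.7539 -0.0002  1.2033  0.1547] t 26.65 w 0.013759098871420837 F [ 0.4717 -0.1783 -2.9933]
      x from -76
 -60  433577667666666766676667766666676666666
 -56  434666666666666666666666666666666666666
 -52  445666666666666666666666666666666666665
 -48  456666666666666666666666666666666666665
 -44  566666666666666666666666666666666666555
 -40  666666666666666666666666666666666666555
 -36  666666666666666666666666666666666665555
 -32  888888898888888898988888889988888875555
 -28  AAAC9BACBBCBDCDDFEDCDDBDCECDBDCEED65555
 -24  66666887889CDDDEFFDCDCCDDDDDCCEFFD75555
 -20  5555577778ADCCDDEEDCCCCDCCCDCDEFFE75555
 -16  5555677777BDDCCCDDDDDDDDDCDDCCEFFE65555
 -12  5555677777ADDDCCCDCDCCCCDDDCAACFFD75555
  -8  5555677777ACCCCDCDCDDCCCDCB887AFFE65555
  -4  5555677777ADDDDDDDCDDDCDCC79A88CEA55555
   0  5555677778CDDCCCDCCDDDCDEEEEC98DEA65555
   4  5555677778BDCCCCDCDCDCCDFFFFDAAFFA65555
   8  5555677777ACDDCCCDDDCDDEFFFFDADFFA65555
  12  5555677777ACDDCCDDDCCDCEFFFFDCEE9
[... 956 characters left out ...]
  CCCB977777777777778DCCCCCCCDCB8777777664
  -8  CDC87777777777777778989ACCCCCCBB99667664
  -4  CCA77777777777777777779BCCCCCCCCB8557664
   0  CB77777777777777777778BCCCCCCCCC96557664
   4  A877777777777777777789CCCCCCCCCC75557664
   8  97777777777777777777ACCCCCCCCCCB65557664
  12  77777777777777777779CCCCCCCCCCC955557664
  16  7777777777777777778ACCCCCCCCCCB755557664
  20  777777777777777777ACCCCCCCCCCB8755557664
  24  777777777777777779CCCCCCCCCCCA7755557664
  28  77777777777777778CCCCCCCCCCC977755557664
  32  7777777777777777ACCCCCCCCBCA777655567664
  36  6666666666666666777888888876666665557664
  40  6666666666666666677777776666666666557663
  44  6666666666666667777777766666666666657653
```

```bash
python3 go.py .406 .118 .30 -1.5708
python3 - <<'E'
from h import *
print([np.round(robot.observe()['ft_force'],1)])
E
```

```text
shift [-0.0114 -0.1196 -0.0043] spin 0.1077 dist 0.12 | tool y ang 0.1077 grasp [0.5237 0.1422 0.2957] q [ 0.2624  0.1817  1.7582 -0.0001  1.2014  0.1547] t 26.75 w 0.01330345971729687 F [-0.1835  0.0152 -2.2831]
[array([-0.2,  0. , -2.3])]
```

Run:
```python
from h import *
c=np.array([.5247,.136,0]);n_=np.array([.109,-.994,0]);w=np.array([.994,.109,0])
xs=np.arange(-80,84,2);ys=np.arange(-64,66,2)
for nm in('scene','top'):
    s=snap(nm,'h'+nm)
    P=np.array([c+n_*x/1000+w*y/1000+[0,0,.016] for y in ys for x in xs]);q=proj(s,P).astype(np.float32).reshape(len(ys),len(xs),2)
    r=cv2.remap(s['frame'].min(2),q[...,0],q[...,1],cv2.INTER_CUBIC)
    print(nm)
    for y,l in zip(ys[::2],r[::2]):
        if nm=='scene' and y>-36 or nm=='top':print('%4d '%y,''.join('.' if v<205 else 'o' if v<235 else '#' for v in l[30:] ) if nm=='scene' else ''.join('%X'%(v>>4) for v in l[::2]))
import json
s=cal('hscene')
st_,p,R=st();g=p+R[:,2]*.054;print(g)
for psi in(45,55):
    a=np.radians(psi);nx=n_*np.cos(a)-np.array([0,0,1])*np.sin(a);nz=n_*np.sin(a)+np.array([0,0,1])*np.cos(a)
    o=g+.107*nx-.072*nz
    print(psi,'pan in scene px',proj(s,np.array([o+nx*i+w*j for i in(-.04,.04) for j in(-.032,.032)])).round(0).tolist())
cv2.imwrite('pics/hh.png',cv2.imread('pics/hscene.png'))
im=cv2.imread('pics/hscene.png').min(2);print('full view bin px',proj(s,np.array([c+[0,0,.045]])).round())
```

```text
scene
 -32  ....................................................
 -28  ooo###oooo..ooo..oo..ooooooo..oo.o###oo.............
 -24  oo######ooooooo...oooooooooo...oo#####o.............
 -20  oooooooooooooooooooooooooooooooo#######.............
 -16  oo.ooooooooooooooooooooooooooooo#######.............
 -12  oooooooooooooooooooooooooo......o#####o.............
  -8  oooooooooooooooooooooo...........o####..............
  -4  ooooooooooooooooooooo..............o#o..............
   0  oooooooooooooooooooo#######o......o##o..............
   4  oooooooooooooooooooo########o....o###o..............
   8  ooooooooooooooooooo#########o...o####o..............
  12  ooooooooooooooooooo#########oo..###.................
  16  ooooooooooooooooooo#########ooo###..................
  20  oooooooooooooooooooo#######ooo#######o..............
  24  ooooooooooooooooooooo#####oooo########..............
  28  ooooooooooooooooooooooooooo..o########..............
  32  oooooooooooooooooooooo.oooo###########..............
  36  oooooooooooooooooooooooo#############o..............
  40  ooooooo...oo.......oooo###
[... 1502 characters left out ...]
87676665444346888899ACAACDDDDDDC83
  32  457789AA9777777665434678899CEDBDDDDDDDC83
  36  579A9987766667777754346899BEFECDDDDDDDB63
  40  8AA97666666666667776545799BEFECDDDDDDDB53
  44  AA8666666666666666776546899BDCCDDDDDDDA53
  48  97666666666666666667765467668ADDDDDDDC943
  52  766777777667766666666764565569DDDDDDDC843
  56  66778888877887766666677558877ADDDDDDDC843
  60  67777777778888877666667657767BDDDDDDDB643
  64  77777777777777777766666754447BDDDDDDDB633
[0.52309671 0.14214054 0.29451412]
45 pan in scene px [[221.0, 165.0], [234.0, 151.0], [242.0, 188.0], [253.0, 173.0]]
55 pan in scene px [[216.0, 162.0], [228.0, 149.0], [233.0, 186.0], [244.0, 172.0]]
full view bin px [[234. 199.]]
```

Scene and top rasters together show all six connectors in the bin and none left in the trough. Now I'll lay the scoop down.

Emit:
move_arm(
  rows="-0.002 -0.025 -0.004 0.02; -0.005 -0.055 -0.004 0.05; -0.008 -0.085 -0.004 0.08; -0.0114 -0.12 -0.004 0.1077; -0.0114 -0.12 0.02 0.1077; -0.0114 -0.12 0.05 0.1077; -0.0114 -0.12 0.08 0.1077; -0.0114 -0.12 0.1 0.1077; -0.0114 -0.12 0.115 0.1077; -0.0114 -0.12 0.115 0.1077",
)

```text
t: 27.85
ee_pos: [0.4039, 0.1177, 0.2322]
eef_rot: [-2.219, -2.22, 0.008]
ft_force: [-0.1, -1.3, -1.7]
width: 0.0139
grasp_force: 118.0
```

```bash
python3 go.py .406 .118 .162 -1.5708
```

```text
shift [0.0004 0.0022 0.0162] spin 0.0004 dist 0.016 | tool y ang 0.0004 grasp [0.4036 0.1176 0.1782] q [ 0.2799  0.1296  2.1176 -0.0001  0.9003  0.2796] t 27.85 w 0.013883529949448307 F [-0.1067 -1.3245 -1.7157]
```

Emit:
move_arm(
  rows="0 0.001 0.01 0; 0 0.001 0.016 0; 0.007 0.001 0.02 0; 0.016 0.001 0.023 0; 0.024 0.001 0.026 0; 0.032 0.001 0.029 0; 0.039 0.001 0.032 0; 0.046 0.001 0.036 0; 0.053 0.001 0.039 0; 0.06 0.001 0.043 0",
)

```text
t: 28.85
ee_pos: [0.4094, 0.1809, 0.1946]
eef_rot: [2.22, 2.221, 0.011]
ft_force: [-1.1, 5.6, 23.2]
width: 0.0133
grasp_force: 123.8
```

```bash
python3 go.py .405 .238 .072 -1.5708
```

```text
shift [ 0.0568 -0.0048  0.0688] spin 0.0004 dist 0.089 | tool y ang 0.0004 grasp [0.4097 0.1811 0.1406] q [0.4121 0.2264 2.1042 0.0014 0.8036 0.4107] t 28.85 w 0.013291491548584963 F [-1.0647  5.5772 23.1539]
```

Emit:
move_arm(
  rows="0.007 -0.002 0.003 0; 0.014 -0.003 0.007 0; 0.021 -0.003 0.011 0; 0.028 -0.003 0.016 0; 0.034 -0.003 0.021 0; 0.04 -0.003 0.026 0; 0.046 -0.003 0.031 0; 0.051 -0.003 0.036 0; 0.056 -0.003 0.042 0; 0.06 -0.003 0.047 0",
)

```text
t: 29.85
ee_pos: [0.4043, 0.2393, 0.1451]
eef_rot: [2.219, 2.223, 0.002]
ft_force: [1.5, -1.4, 5.3]
width: 0.0138
grasp_force: 120.7
```

```bash
python3 go.py .405 .259 .072 -1.5708
```

```text
shift [0.0197 0.0007 0.0191] spin 0.0014 dist 0.027 | tool y ang 0.0014 grasp [0.4043 0.2394 0.0911] q [ 0.5315  0.3451  2.088  -0.0005  0.707   0.5305] t 29.85 w 0.013791328471073339 F [ 1.5401 -1.3875  5.291 ]
```

Emit:
move_arm(
  rows="0.004 0 0.005 0; 0.008 0 0.009 0; 0.011 0 0.013 0; 0.013 0 0.016 0; 0.014 0 0.018 0; 0.014 0 0.02 0; 0.014 0 0.02 0",
)

```text
t: 30.55
ee_pos: [0.405, 0.2538, 0.1262]
eef_rot: [-2.222, -2.221, -0.006]
ft_force: [-2.7, 4.0, 21.6]
width: 0.0134
grasp_force: 124.4
```

```bash
python3 go.py .405 .253 .072 -1.5708
python3 - <<'E'
from h import *
s=snap('scene','k');
# rectify table plane z=.03 around pan
xs=np.arange(.06,.32,.004);ys=np.arange(.356,.456,.004)
P=np.array([[y,x,.03] for y in ys[::-1] for x in xs[::-1]]);q=proj(s,P).astype(np.float32).reshape(len(ys),len(xs),2)
r=cv2.remap(s['frame'].min(2),q[...,0],q[...,1],cv2.INTER_LINEAR);print('y .316 -> .06')
for y,l in zip(ys[::-1],r):print('%.3f '%y,''.join('%X'%(v>>4) for v in l))
E
```

```text
shift [-0.0008 -0.      0.0002] spin -0.0005 dist 0.001 | tool y ang -0.0005 grasp [0.4051 0.254  0.0722] q [0.5561 0.3887 2.0816 0.0016 0.6674 0.5554] t 30.55 w 0.013440319343339849 F [-2.6947  4.002  21.6017]
y .316 -> .06
0.456  22333476533333333333333333334433566666666666666566556655554444444
0.452  22222334654333333333333333333333366655665565565445444444444444443
0.448  22222222355333333333333333333333335544543343343333334444444444444
0.444  22222222234422366543333333333333223322222121233333344444444444444
0.440  32222222333221387663333333333356444434344444554333334434333444433
0.436  333222444442213975864333333333598999999999999A9764333322222333322
0.432  433222575333212696BA85333333335999AAAA9AAAAAAAAA99864222222222222
0.428  3322224776321124989BA9643333345999999999999AA9999AAA9632222222222
0.424  22222223676421125889ABA963333359999999999999999999999963222222222
0.420  2222222235764222345569ABA953335999899AAAAAAAAAAAAAAAAAA5222222222
0.416  22222222234675333444346ABBA8435999889BBBBBBBBBBBBBBBBBB7222222222
0.412  3333333322247633334433347ABA976899989BBBBBBBBBBBBBBBBBB7222222222
[... 322 characters left out ...]
222222224998889BBBBBBBBBBBBBBBBBB6222222222
0.388  3344433333333333322222222222214998889BBBBBBBBBBBBBBBBBB6222222222
0.384  3334333333333333333333333222223898889BBBBBBBBBBBBBBBBBB5222222222
0.380  3344433333333333333333333322223898989BBBBBBBBBBBBBBBBBB5222222222
0.376  344443333333333333333333333322379AAAABBDEEEDECBBBBBBBBB5222222222
0.372  344444333333343333333333333323347AAAAAABCCCBBBBBCBBBBBB5222222222
0.368  34444433333333333333333333322333469999999AAAAA9AAABCCBB5222222222
0.364  333444333333333333333333333233332358999999AAAAAAA9AAAAA5222222221
0.360  33333333344443333333333333333333222478888877788788787774323222222
0.356  33333333334433434433333333333333222233333332333444433344333322222
```

Emit:
move_arm(
  rows="0 0 -0.001 0; 0 0 -0.002 0; 0 0 -0.002 0",
)

```text
t: 30.9
ee_pos: [0.4044, 0.2529, 0.1273]
eef_rot: [2.221, 2.221, 0.003]
ft_force: [0.6, 1.2, 6.5]
width: 0.0139
grasp_force: 122.0
```

Emit:
move_arm(
  rows="0 0 0 0; 0 0 0 0; 0 0 0 0; 0 0 0 0; 0 0 0 0; 0 0 -0.02 0; 0 0 -0.06 0; 0 0 -0.1 0; 0 0 -0.14 0; 0 0 -0.18 0",
  grip=1,
)

```text
t: 31.9
ee_pos: [0.4034, 0.2521, 0.3085]
eef_rot: [-2.221, -2.222, 0.0]
ft_force: [0.5, 0.0, -0.9]
width: 0.0856
grasp_force: 0.0
```

Emit:
move_arm(
  rows="0.04 -0.02 0 0; 0.08 -0.04 0 0; 0.12 -0.06 0 0; 0.16 -0.08 0 0; 0.2 -0.1 0 0; 0.2 -0.1 0 0; 0.2 -0.1 0 0",
)

```text
t: 32.6
ee_pos: [0.3029, 0.4526, 0.3064]
eef_rot: [2.218, 2.224, -0.001]
ft_force: [0.1, 0.1, 0.6]
width: 0.0854
grasp_force: 0.0
```

```bash
python3 go.py .405 .253 .072 -1.5708
python3 - <<'E'
from h import *
def show(s,xs,ys,z,st=1):
    P=np.array([[y,x,z] for y in ys[::-1] for x in xs[::-1]]);q=proj(s,P).astype(np.float32).reshape(len(ys),len(xs),2)
    r=cv2.remap(s['frame'].min(2),q[...,0],q[...,1],cv2.INTER_LINEAR)
    for y,l in zip(ys[::-1],r):print('%.3f '%y,''.join('%X'%(v>>4) for v in l))
t=snap('top','m');s=snap('scene','m2')
print('scoop top');show(t,np.arange(.06,.32,.004),np.arange(.36,.45,.006),.02)
print('scoop scene');show(s,np.arange(.06,.32,.004),np.arange(.36,.45,.006),.03)
print('bin top');show(t,np.arange(.05,.22,.004),np.arange(.46,.59,.005),.016)
# change in bystander area top view
a=cv2.imread('pics/t0.png').astype(int);d=np.abs(a-t['frame'].astype(int)).max(2)>60
for n,(x0,y0,x1,y1) in dict(tape=(255,217,292,240),batt=(190,127,230,154),screw=(240,137,310,153),plate=(310,137,355,167)).items():print(n,d[y0:y1,x0:x1].mean().round(3))
E
```

```text
shift [-0.1997  0.1016  0.1806] spin 0.0026 dist 0.288 | tool y ang 0.0026 grasp [0.3029 0.4526 0.2524] q [ 0.9783  0.2262  1.8027 -0.0003  1.1137  0.9758] t 32.6 w 0.08542360123596657 F [0.1235 0.0895 0.5671]
scoop top
0.450  33333322232222233222233333322223333222233333333333333333333333333
0.444  33333222233322232222233333222233332222222223333333333333333333333
0.438  33332222233333322223333333322234444444444444444434433333333333333
0.432  332222222333333222222333322223689999ABBBBBBBBBBAAAA74333333333333
0.426  333222222223333322222322222223688899CEEEEEEEEEEEEEEA4333333333333
0.420  333322222223332222222222222223798899CEEEEEEEEEEEEEEA4333333333333
0.414  332222222222222222222234322222688899BEEEEEEEEEEEEEE94333333333333
0.408  2222222222222222222222598644445788989DEEEEEEEEEEEEEA4333333333333
0.402  23333333333333333323225A9866667888999DEEEEEEDDDDEEE94333332233333
0.396  222222222222222222222247643334678999BEEEEEECA999AAA73333333333333
0.390  222222222222222332322223222223788899BEEEEEC9999999863222233333333
0.384  222222222222222222222222222223798889BEEEEDA9999999863222222233333
0.37
[... 2143 characters left out ...]
0  33555555568888888888888889A976789AA86752222
0.515  23564555568888888888888888888889BEDB8862222
0.510  23664555568888888888888888888889DEEDA853222
0.505  33674555567898988888888988888889CEEEA753222
0.500  33674555556899888999888888888889ADEDA764222
0.495  33564555557899988ABBA768888888889ABA8774222
0.490  33455555567999989CEEC8678998888888888885222
0.485  33365555557899889DFFEA668888888888888985222
0.480  33366455556899989CEFEB768888888888877774222
0.475  33366455556888889ABCB9878887666666554433222
0.470  3336755667788877777776544554443333333332222
0.465  3335776555555544333333333333333333333333223
0.460  3323443333333333333333333333333333333333333
tape 0.036
batt 0.0
screw 0.001
plate 0.0
```

```bash
python3 - <<'E'
from h import *
s=cv2.imread('pics/m2.png');c=cal('m2')
p=proj(c,np.array([[.5247-.0055,.136-.05,.02]]))[0].round().astype(int);print(p)
g=s.min(2)[p[1]-22:p[1]+20,p[0]-26:p[0]+22];print('\n'.join(''.join('%X'%(v>>4) for v in l) for l in g))
for n in('t0','m'):
    i=cv2.cvtColor(cv2.imread(f'pics/{n}.png'),cv2.COLOR_BGR2HSV)[205:245,240:300];m=cv2.inRange(i,(15,120,100),(35,255,255));M=cv2.moments(m,True);print(n,M['m10']/M['m00'],M['m01']/M['m00'],M['m00'])
E
python3 v.py z .016
```

```text
[247 213]
55567866666666666666666666666788AC96654444444444
55567777666666666666666666666666788AC96554344444
5567777778A767666666666666666666666788AC96443334
5677777778CBA8766666666666666666666666789A984333
777777778BCCCBBBA7666666666666666666666668974333
77777778BCCCCCCCCBA66666666666666666666669A64444
7777778BCCCCCCCCCCCBBA7666666655666666668B754444
7777778CCCCCCCCCCCCCCCBA77666679AAA7666798554444
777778BCCCCCCCCCCCCCCCCCBBBA9EFFFFFE966996554444
77778BCCCCCCCCCCCCCCCCCCCCCCFFFFFFFFE78A75554444
7778BCCCCCCCCCCCCCCCCCCCCCCCFFFFFFFFE9A855554444
778BCCCCCCCCCCCCCCCCCCCCCCCCEFFFFFFEDA8555554333
778CCCCCCCCCCCCCCCCCCCCDEEDCCEFFFFEDBA6555554443
78BCCCCCCCCCCCCCCCCCCDFFFFFDBCFFFFFFB75555554333
8BCCCCCCCCCCCCCCCCCCDFFFFFFDCFFFFFFE955555543333
BCCCCCCCCCCCCCCCCCCCEFFFFFECDFFFFFFB655555532222
BCCCCCCCCCCCCCCCCCCCFFFFFFDDDFFFFFD7555555422222
ACCCCCCCCCCCCCCCCCCDFFFFFEBABFC79B85555554322222
CCCCCDDDCCCCCCCCCCCCBCEFECA8CFF98965555553222222
89BDDFFFECCCCCCCCCCCA58CBA88DFFEB755555542222222
6678AEEFDCCCCCCCCCCCBA698778DFFD8555555432222222
6666689BDCCCCCCCCCCCCB77767ACEDA6555555322222222
6666666789CD
[... 1456 characters left out ...]
  CCCCCCCCCCCCCCCCCCCDBBCBBBBCBBCBBBBBA654
  -8  CCCCCCCCCCCCCCCCCCCBBBBBBBBBBBBBAAAAA654
  -4  CCCCCCCCCCCCCCCCCCCCCCCCCCCCCCCBAAAAB554
   0  CCCCCCCCCCCCCCCCCCCCCCCCCCCCCCCBAAAAB554
   4  CCCCCCCCCCCCCCCCCCCCCCCCCCCCCCCBAAAAB554
   8  CCCCCCCCCCCCCCCCCCCCCCCCCCCCCCCBAAAAB554
  12  CCCCCCCCCCCCCCCCCCCCCCCCCCCCCCCBAAAAA654
  16  CCCCCCCCCCCCCCCCCCCCCCCCCCCCCCCBAAAAB654
  20  CCCCCCCCCCCCCCCCCCCCCCCCCCCCCCCBAAAAB654
  24  CCCCCCCCCCCCCCCCCCCCCCCCCCCCCCCBAAAAB654
  28  CCCCCCCCCCCCCCCCCCCCCCCCCCCCCCCBAAAAB654
  32  BBBBBBBBBBBBBBBBBBBBBBBBBBBBBBBAAAAAB654
  36  778877777887777777777777778787879AAAA654
  40  6666666666666666666666666666666679AAB653
  44  66666666666666666666666666666666679AB553
```

```bash
python3 -c "
from plant import robot
print(robot.finish_job())"
```

```text
the job is handed in; nothing more can be done
None
```

I handed the job in at about 33 s: all six connectors read as in the bin and none in the trough, and the scoop is flat, open side up and released on the worktop strip, with the other things unmoved; one connector is a fainter, shaded reading, and `finish_job` gave no verdict.

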